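# Load and lock the indexing table of the deburring unit

## Task

Load the deburring unit's indexing table: press the release button to take the dial brake off, then slide every work pallet on the bench into a shoe of its own through the front loading gap until it clicks fully home, turning the dial by its hub handle click by click (the shoes are four clicks apart) to bring the empty shoes to the gap. When all are loaded, turn the dial by exactly the number of clicks that brings a loaded pallet in line with the deburring cone (half a turn from the gap), and swing the brake lever in until it holds in its third or fourth notch. Do not disturb the ball valve and the gauge lying by.

Things in the scene. Friction and masses are not known exactly. Their poses are not given: they have to be found in the camera images.
- fixture: indexing table, fixed: round base, steel dial (radius 150 mm, upper face 40 mm above the bench), motor with deburring cone behind it. Origin: on the dial's axis at bench height; x points from the loading gap at the front to the motor, y left, z up. A sheet guard (radius 166 mm, top at 78 mm) rings the dial but for a gap 150 mm wide at the front and one at the motor
- dial (a joint): turn of the dial, rad, positive anticlockwise from above, no end stops. 12 spring click stops a turn, at multiples of pi/6 (0.3 N m a click); let go within 10 deg of one, it snaps in. At 0 shoe0 is at the loading gap. At the start the brake is on and may hold the dial between two stops; it snaps into one when released
- dial_grip (a point): grip point of the dial's hub handle, on the dial's axis, 90 mm above the bench: a black bar 66 mm long, 14 mm thick, from 60 to 104 mm above the bench (round boss of 30 mm radius below it). It turns with the dial; at dial 0 its length lies along the fixture's x, in line with shoe0
- shoe0 (a point): home place of a pallet's origin in shoe 0: middle of the shoe's floor, 105 mm from the dial's axis, 40 mm above the bench; turns with the dial. Shoes: open outwards, side rails 62.6 mm apart (tops 14 mm over the floor), lips 1.5 mm over the sole, 49.5 mm apart; mouth flared to 70 mm, 146 mm from the axis; end stop 2 mm past home; a spring ball in the floor clicks (6 N) into the pallet's groove
- shoe1 (a point): the same for shoe 1, four clicks (120 deg) anticlockwise of shoe 0
- shoe2 (a point): the same for shoe 2, four clicks (120 deg) clockwise of shoe 0
- loading_place (a point): fixed point: where a shoe's home place stands when that shoe is at the loading gap (105 mm in front of the dial's axis, 40 mm above the bench). Pallets can be slid in only here, along the fixture's +x
- apron (a point): middle of the upper face of the fixed steel loading apron before the gap, 204 mm in front of the dial's axis, 41 mm above the bench (1 mm above the dial): 96 mm along x, 150 mm wide. Set a pallet down here in line with the fixture's x and slide it in
- tool_place (a point): fixed point: where the origin of a pallet in its shoe stands when it is in line with the deburring cone (105 mm behind the dial's axis, 40 mm above the bench), half a turn (six clicks) from the loading gap
- brake (a joint): angle of the brake lever, rad: 0 = off, swung outward; grows as it is swung in towards the table (clockwise from above). A spring pulls it to 0; a ratchet holds it in notches at about 0.29, 0.49, 0.70 and 0.90 (end of travel 1.03); the brake bites from 0.70 on. Up to 0.6 N m. Upright hinge 20 mm in front and 212 mm to the right of the dial's axis
- brake_grip (a point): middle of the brake lever's black handle, a level round bar 21 mm thick, 45 mm long (along the lever), 115 mm from the hinge, 78 mm above the bench. At angle q the lever points from its hinge to 230 deg - q, anticlockwise from the fixture's x; at 0.9 it lies along the right side, pointing to the robot
- release_top (a point): top of the brake's release button: black cap, 21 mm across, 83 mm above the bench. Pressed straight down 5 to 7 mm (about 5 N) it frees the ratchet and the lever springs back to 0; then the button rises again
- pallet0: work pallet, 0.34 to 0.55 kg: aluminium sole 80 x 60 x 8 mm with a block 62 x 44 mm on it up to 42 mm, brass nipple strapped on top (to 75 mm). Origin: middle of the sole's underside; x along the 80 mm, z up. Grip the block's 44 mm width (across y), fingertips at least 16 mm above the underside to clear the shoe's rails. Either end may go in first. Absent in some runs
- pallet1: work pallet, 0.34 to 0.55 kg: aluminium sole 80 x 60 x 8 mm with a block 62 x 44 mm on it up to 42 mm, brass nipple strapped on top (to 75 mm). Origin: middle of the sole's underside; x along the 80 mm, z up. Grip the block's 44 mm width (across y), fingertips at least 16 mm above the underside to clear the shoe's rails. Either end may go in first. Absent in some runs
- pallet2: work pallet, 0.34 to 0.55 kg: aluminium sole 80 x 60 x 8 mm with a block 62 x 44 mm on it up to 42 mm, brass nipple strapped on top (to 75 mm). Origin: middle of the sole's underside; x along the 80 mm, z up. Grip the block's 44 mm width (across y), fingertips at least 16 mm above the underside to clear the shoe's rails. Either end may go in first. Absent in some runs
- ball_valve: bystander: brass ball valve with a red lever, 118 x 31 x 54 mm, origin under its centre
- gauge: bystander: pressure gauge lying on its back, 94 x 68 x 31 mm, origin under its centre

How it is judged:
By the outcome, as a careful person would: the job done as asked, in the order asked, and still so for the second after the job is handed in, with the robot touching nothing.
Of pallet0, pallet1, pallet2 only 2 to 3 are there at a start; the rules pass over those that are not, and their reading is None.
At some moment in a run one of pallet0, pallet1, pallet2 may be knocked a few centimetres aside while the robot is not near it.
Once in a run the grip may slacken for a moment while it holds something.
It also fails if it takes over 210 s, if anything falls off the work surface, if the arm or the gripper's body presses on something with over 40 N, if the wrist force passes 120 N, or if a joint passes its speed limit or range.

## Robot

A 6-joint arm with a two-finger parallel gripper is mounted at the origin on a cart in front of the work surface, level with it; the furniture and walls round the work are solid. World frame = base frame: x ahead of the robot, y to its left, z up, the work surface at z = 0. Lengths are in m, angles in degrees, forces in N, time in s.
With the tool pointing down it reaches from about 0.4 to 0.825 m from the base axis. Payload 7 kg.
Tool frame: the origin (TCP) lies midway between the tips of the shut fingers; the grasp point (between the pads) lies 19 mm behind it; z points along the fingers, y is the line along which they close (so a half turn about z gives the same grasp; the last joint's range is limited). The gripper opens to 88 mm and grips with 3 to 60 N. Pads are 19 mm wide; open, the fingers measure 130 mm over their backs; the gripper's body (78 mm by 193 mm) begins 47 mm behind the grasp point.
Start: joints at [-48.295, 20.546, 0.682, 0, -70.136, -16.507], TCP at [0.287, -0.611, 0.227] pointing down, gripper open.
Joint ranges: [-176.03, 176.03], [-82.01, 121.73], [-58.28, 71.71], [-173.87, 95.51], [-174.79, -0.11], [-173.66, 173.66]. Speed limits (degrees/s): [136.94, 136.94, 172.46, 180, 180, 180].

## Interface

Orientations are given as [roll, pitch, yaw] about the fixed x, y, z axes, in that order (R = Rz(yaw) Ry(pitch) Rx(roll)).
In Python, from plant import telemetry, viewer, workorder gives the robot as it stands. The module is installed in compiled form; this text tells all that it offers.
- The arm moves only by the tool carry_out, never from a script. Its argument "rows" is a list of rows, each a list of 6 numbers: the shift along the tool's x, y, z in m, then the turn, a rotation vector about the tool's x, y, z in rad. In form: [[tx, ty, tz, ax, ay, az], ...]. A call has 1 to 8 rows; each row is the pose to reach, as a shift and turn from the pose commanded when the call began, along the tool's axes at that moment; what a row does not reach only later rows make up. A row lasts 1/8 s, in which the tool goes at most 62.5 mm and 10.7 degrees, less where a joint would pass 70% of its speed; a pose out of reach is approached as far as the arm can. A call with a gripper value outside its range is refused whole. "grip" is the gripper's target within -1 to 1 (fully open at 1, half-way at 0, shut at -1), set as the call begins (left out, the last holds). The fingers move at their own pace and stop on an object; the grip force is fixed at half the most. Time passes only in rows, so rows that repeat a pose let the fingers close. It gives the time, the measured TCP pose, the force, the opening and the grip force at its end, in the units of the state.
- telemetry.get_obs(): the state, without advancing time (a new reading comes with each control period).
- viewer.snapshot(name): name is "side" or "top" or "wrist"; returns the picture (384x512x3 uint8, red, green, blue); there is no depth.
- viewer.camera_info(name): a dict with "intrinsics" (3x3 intrinsics, pixels), "extrinsics" (4x4, takes a point from camera to world coordinates); the wrist camera has in their place "tool_from_camera" (4x4, takes a point from camera to tool coordinates, whose origin is the TCP and whose axes are the flange's). Camera axes: x right, y down, z forward; pixel columns grow to the right and rows downward; lengths in m; the calibration is good to about 2 mm. A picture is of the moment at which its call begins: read the wrist's pose just before it. camera_info takes no time and is no camera call.
- workorder.close_job(): hands the job in; it is judged then, once.
The state is a dict: "clock": time; "joint_pos": joint angles; "qvel": joint speeds; "tau": joint torques, N m; "tool_pos": TCP position; "orientation": TCP orientation; "force": force on the tool from outside, world axes, zero at the start; "moment": the same for the moment, N m; "opening": finger opening in m; "gripper_force": force on a finger pad.
Only numpy, scipy, OpenCV 4.12 (cv2) and the standard library are available. Lean on these libraries where they do the work, as an engineer would, in place of code of your own. Each camera call takes 0.05 s, during which the arm holds its last target. There are 200 camera calls.

## Working session

There is one attempt and no reset: what is moved stays moved. The work goes in short steps, Python scripts to look and compute and a tool call to move; the robot and the scene stay as the last step left them, time stands still between calls to the robot, and variables do not carry over. Pictures are saved under pics/ and viewed, at most 14 in all, crops included, and the job is handed in when it is done.

Besides the shell and the picture viewer there is one more tool, called after "Call:" by a JSON object that holds its "name" and its "arguments", one argument or row to a line. carry_out: Moves the arm, as the interface text tells. Its arguments: {"type":"object","properties":{"rows":{"type":"array"},"grip":{"type":"number"}},"required":["rows"]}

```bash
mkdir -p pics; cat > h.py <<'E'
import numpy as np, cv2
from scipy.spatial.transform import Rotation as Ro
from plant import telemetry, viewer, workorder
def T():
    o=telemetry.get_obs(); M=np.eye(4)
    M[:3,:3]=Ro.from_euler('xyz',o['orientation'],degrees=True).as_matrix(); M[:3,3]=o['tool_pos']; return M
def cam(n):
    c=viewer.camera_info(n); K=np.array(c['intrinsics'])
    E=np.array(c['extrinsics']) if 'extrinsics' in c else T()@np.array(c['tool_from_camera'])
    return K,E
def shot(n,f):
    k=cam(n); im=viewer.snapshot(n); cv2.imwrite('pics/'+f+'.png',im[:,:,::-1]); np.savez('pics/'+f+'.npz',K=k[0],E=k[1],im=im); return im,k
def load(f):
    z=np.load('pics/'+f+'.npz'); return z['im'],(z['K'],z['E'])
def ray(k,u,v,z):
    K,E=k; d=E[:3,:3]@np.linalg.inv(K)@[u,v,1]; o=E[:3,3]; return o+d*(z-o[2])/d[2]
def proj(k,p):
    K,E=k; q=K@(np.linalg.inv(E)@np.append(p,1))[:3]; return q[:2]/q[2]
E
python3 - <<'E'
from h import *
o=telemetry.get_obs(); print({k:np.round(v,3) for k,v in o.items()})
for n in('top','side'):
    im,k=shot(n,n+'0'); print(n,np.round(k[0],1).tolist(),np.round(k[1],3).tolist())
print(viewer.camera_info('wrist'))
E
```

```text
{'clock': np.float64(0.0), 'joint_pos': array([-4.8293e+01,  2.0590e+01,  6.3200e-01, -2.2000e-02, -7.0136e+01,
       -1.6509e+01]), 'qvel': array([-0.025, -0.045, -0.014, -0.016, -0.034,  0.007]), 'tau': array([ 0.0000e+00, -5.8271e+01,  2.9306e+01,  6.9970e+00,  7.0000e-03,
       -0.0000e+00]), 'tool_pos': array([ 0.287, -0.61 ,  0.226]), 'orientation': array([ 1.79904e+02, -7.00000e-03, -1.54810e+02]), 'force': array([ 0.573, -0.23 ,  0.657]), 'moment': array([-0.002,  0.042,  0.014]), 'gripper_force': np.float64(0.0), 'opening': np.float64(0.087)}
top [[419.2, 0.0, 257.8], [0.0, 419.2, 195.7], [0.0, 0.0, 1.0]] [[0.013, -0.996, 0.084, 0.454], [-1.0, -0.012, 0.01, -0.058], [-0.009, -0.084, -0.996, 1.556], [0.0, 0.0, 0.0, 1.0]]
side [[447.7, 0.0, 251.4], [0.0, 447.7, 190.9], [0.0, 0.0, 1.0]] [[0.883, -0.205, 0.423, -0.063], [-0.47, -0.35, 0.81, -1.257], [-0.018, -0.914, -0.405, 0.697], [0.0, 0.0, 0.0, 1.0]]
{'intrinsics': array([[317.87231782,   0.        , 258.54844332],
       [  0.        , 317.87231782, 188.35796388],
       [  0.        ,   0.        ,   1.        ]]), 'tool_from_camera': array([[ 2.18271177e-04, -9.69710230e-01, -2.44258106e-01,
         6.61726038e-02],
       [ 9.99999683e-01,  2.46138505e-05,  7.95890904e-04,
         7.47170215e-06],
       [-7.65771419e-04, -2.44258202e-01,  9.69709928e-01,
        -1.56787809e-01],
       [ 0.00000000e+00,  0.00000000e+00,  0.00000000e+00,
         1.00000000e+00]])}
```

View pics/top0.png

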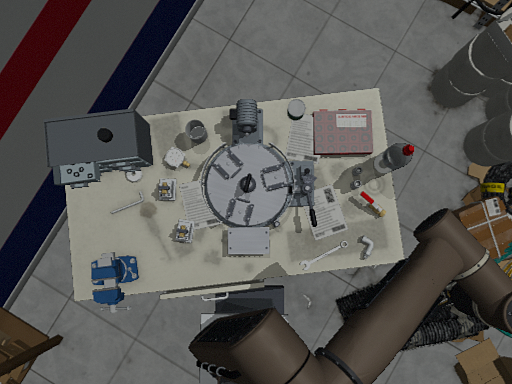

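View pics/side0.png

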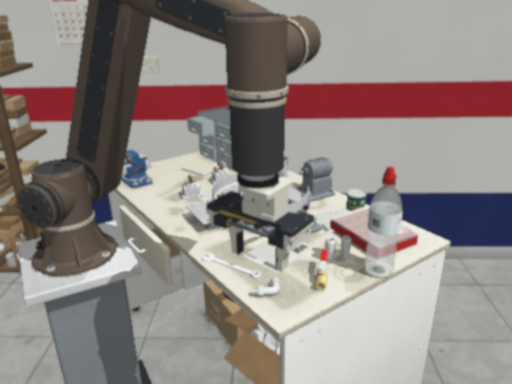

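The top view shows the dial at about (248,184), the apron at (248,241), the brake lever at about (312,215), and pallet-like items at (166,189), (184,231) and (177,157). I'll enlarge that part.

```bash
python3 - <<'E'
from h import *
im,k=load('top0')
c=im[85:265,145:345,::-1]; c=cv2.resize(c,None,fx=3.3,fy=3.3,interpolation=cv2.INTER_CUBIC)[:600]
cv2.imwrite('pics/c0.png',c)
print(proj(k,[0,0,0]))
for u,v,z in((248,184,.1),(248,241,.041),(166,189,.06),(184,231,.06),(177,157,.05),(312,215,.078),(248,99,.08)): print(u,v,ray(k,u,v,z).round(3))
E
```

```text
[243.83682976 357.15298199]
248 184 [ 0.618 -0.009  0.1  ]
248 241 [ 0.418 -0.01   0.041]
166 189 [0.6   0.287 0.06 ]
184 231 [0.451 0.218 0.06 ]
177 157 [0.719 0.253 0.05 ]
312 215 [ 0.513 -0.235  0.078]
248 99 [ 0.928 -0.004  0.08 ]
```

View pics/c0.png

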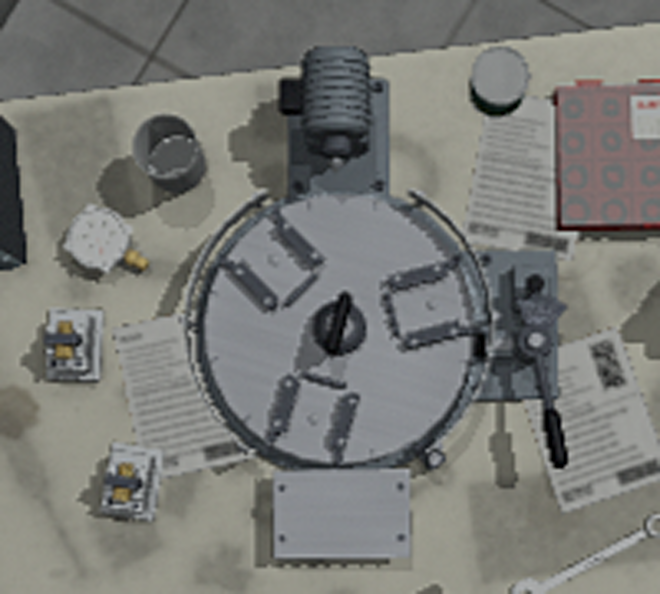

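The crop shows two pallets at full-image (166,189) and (184,231), and the gauge at (175,158). The ball valve is at (372,203) in the top view. The dial sits between two stops, and the brake lever is swung in, pointing at the robot. Next I go above for a wrist view.

```bash
cat >> h.py <<'E'
def to(x,y,z,yaw):
    "tool-frame shift and turn from the present pose to a tool-down pose"
    A=T(); B=np.eye(4); B[:3,:3]=Ro.from_euler('xyz',[180,0,yaw],degrees=True).as_matrix(); B[:3,3]=x,y,z
    D=np.linalg.inv(A)@B; print('row',np.r_[D[:3,3].round(4),Ro.from_matrix(D[:3,:3]).as_rotvec().round(4)].tolist())
E
python3 -c "
from h import *
to(.5,0,.38,-180)"
```

```text
row [-0.4524, 0.462, -0.1537, 0.0014, -0.0005, 0.4397]
```

Call:
{"name": "carry_out", "arguments": {
  "rows": [
    [0,0,-0.06,0,0,0],
    [-0.03,0.03,-0.11,0,0,0.1],
    [-0.07,0.07,-0.153,0,0,0.2],
    [-0.11,0.112,-0.153,0,0,0.3],
    [-0.15,0.154,-0.153,0,0,0.44],
    [-0.19,0.196,-0.153,0,0,0.44],
    [-0.23,0.238,-0.153,0,0,0.44],
    [-0.27,0.28,-0.153,0,0,0.44]
  ]
}}

```text
clock: 1.1
tool_pos: [0.4125, -0.2406, 0.3794]
orientation: [180.0, 0.0, 180.0]
force: [1.0, -0.1, -0.1]
opening: 0.0874
gripper_force: 0.0
```

Call:
{"name": "carry_out", "arguments": {
  "rows": [
    [-0.04,0.04,0,0,0,0],
    [-0.08,0.08,0,0,0,0],
    [-0.12,0.12,0,0,0,0],
    [-0.16,0.16,0,0,0,0],
    [-0.16,0.16,0,0,0,0],
    [-0.16,0.16,0,0,0,0]
  ],
  "grip": -1
}}

```text
clock: 1.85
tool_pos: [0.5723, -0.0824, 0.379]
orientation: [-180.0, -0.1, -180.0]
force: [-0.3, 0.2, -0.6]
opening: 0.0335
gripper_force: 0.0
```

```bash
python3 - <<'E'
from h import *
o=telemetry.get_obs(); print(o['clock'],o['tool_pos'],o['orientation'],o['joint_pos'])
im,k=shot('wrist','w1')
cv2.imwrite('pics/w1b.png',cv2.resize(im[:,:,::-1],(800,600),interpolation=cv2.INTER_CUBIC))
E
```

```text
1.85 [ 0.57228479 -0.08236814  0.37896958] [-1.79985315e+02 -7.58107868e-02 -1.79974403e+02] [ 1.11833444e+01  8.01404780e+00  3.37271084e+00 -2.63306122e-04
 -8.54358826e+01 -1.01157717e+02]
```

View pics/w1b.png

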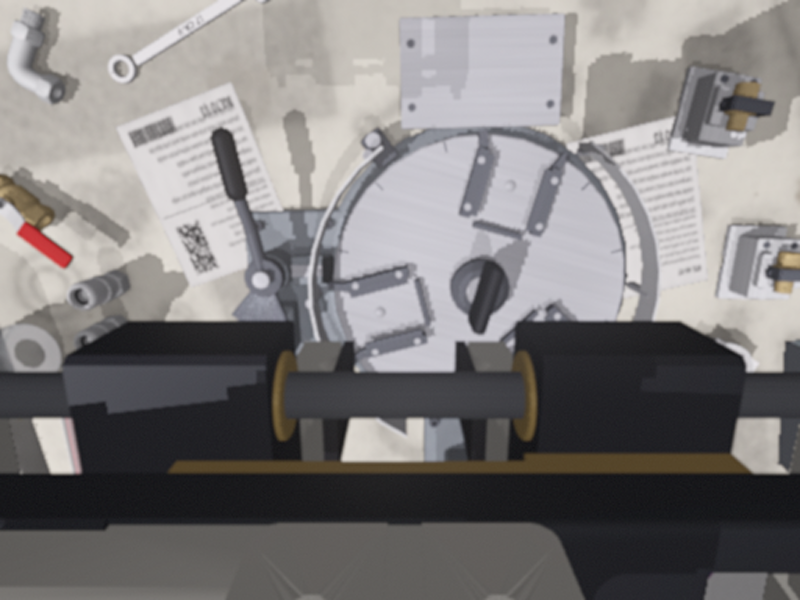

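The wrist view (800x600 pixels) shows the apron corners at (401,14), (563,13), (560,125) and (400,127). The hub is at (481,290), the brake hinge at (265,278), and the lever handle runs from (220,135) to (237,195). The pallets are at about (715,110) and (765,262). The button is hidden behind the gripper.

```bash
python3 - <<'E'
from h import *
im,k=load('w1'); s=.64
R=lambda u,v,z: ray(k,u*s,v*s,z)
ap=np.array([R(401,14,.041),R(563,13,.041),R(560,125,.041),R(400,127,.041)])
print(ap.round(4)); c=ap.mean(0); print('apron',c, [np.linalg.norm(ap[i]-ap[(i+1)%4]).round(4) for i in range(4)])
for n,u,v,z in (('boss',481,290,.06),('handle1',490,262,.104),('handle2',479,330,.104),('lev1',220,135,.078),('lev2',238,195,.078),('hinge',265,278,.09),('shoe',511,185,.04)): print(n,R(u,v,z).round(4))
# top view apron and pallets segmentation
g=cv2.cvtColor(im,cv2.COLOR_RGB2GRAY)
cc=[]
# handle line in dark mask
m=(g<60).astype(np.uint8); m[:, :290]=0; m[210:]=0;m[:165]=0;m[:,325:]=0
n,l,st,ce=cv2.connectedComponentsWithStats(m)
i=1+st[1:,4].argmax(); p=np.argwhere(l==i)[:,::-1].astype(np.float32); print(st[i],cv2.minAreaRect(p))
it,kt=load('top0')
Rt=lambda u,v,z: ray(kt,145+u/3.3,85+v/3.3,z)
print('top apron',[Rt(u,v,.041).round(3).tolist() for u,v in((275,472),(409,469),(411,557),(275,558))])
print('boss',Rt(338,330,.06),'btn',Rt(535,283,.083),'hinge',Rt(537,340,.09))
E
```

```text
[[ 0.3702 -0.0853  0.041 ]
 [ 0.3692  0.0604  0.041 ]
 [ 0.4649  0.0651  0.041 ]
 [ 0.4668 -0.0863  0.041 ]]
apron [ 0.417787   -0.01154104  0.041     ] [np.float64(0.1457), np.float64(0.0958), np.float64(0.1514), np.float64(0.0967)]
boss [ 0.621  -0.0066  0.06  ]
handle1 [ 0.585  -0.0066  0.104 ]
handle2 [ 0.648 -0.014  0.104]
lev1 [ 0.4766 -0.2444  0.078 ]
lev2 [ 0.5284 -0.2327  0.078 ]
hinge [ 0.6026 -0.21    0.09  ]
shoe [0.5205 0.0219 0.04  ]
[301 167  21  43 302] ((310.67950439453125, 188.86607360839844), (13.074499130249023, 43.01081848144531), 17.241458892822266)
top apron [[0.464, 0.062, 0.041], [0.469, -0.085, 0.041], [0.374, -0.088, 0.041], [0.37, 0.06, 0.041]]
boss [ 0.61852636 -0.00553155  0.06      ] btn [ 0.66930836 -0.21703268  0.083     ] hinge [ 0.60711594 -0.21860326  0.09      ]
```

Call:
{"name": "carry_out", "arguments": {
  "rows": [
    [-0.04,0.03,0.03,0,0,0],
    [-0.085,0.07,0.06,0,0,0],
    [-0.13,0.105,0.09,0,0,0],
    [-0.165,0.135,0.12,0,0,0],
    [-0.165,0.135,0.12,0,0,0],
    [-0.165,0.135,0.12,0,0,0]
  ],
  "grip": -1
}}

```text
clock: 2.65
tool_pos: [0.7373, 0.0513, 0.26]
orientation: [-180.0, 0.0, 179.9]
force: [-0.2, -0.4, -0.5]
opening: 0.0005
gripper_force: 0.0
```

```bash
python3 - <<'E'
from h import *
print(telemetry.get_obs()['tool_pos'])
im,k=shot('wrist','w2')
E
```

```text
[0.73733116 0.05129101 0.26004523]
```

View pics/w2.png

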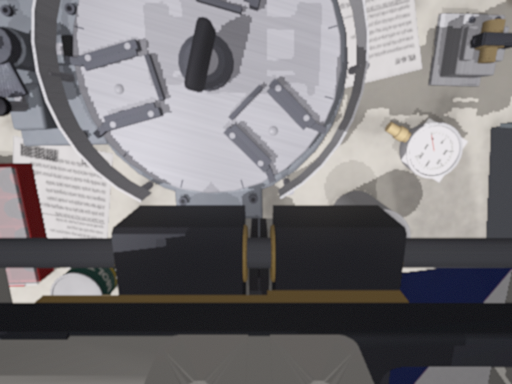

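I had the sign of tool y wrong. The hub is at (205,60), the gauge at (432,148), and the button is at the left edge (3,105). Moving 0.27 to -y.

Call:
{"name": "carry_out", "arguments": {
  "rows": [
    [0,-0.05,0,0,0,0],
    [0,-0.1,0,0,0,0],
    [0,-0.15,0,0,0,0],
    [0,-0.2,0,0,0,0],
    [0,-0.25,0,0,0,0],
    [0,-0.265,0,0,0,0],
    [0,-0.265,0,0,0,0]
  ]
}}

```text
clock: 3.58
tool_pos: [0.7368, -0.2144, 0.2615]
orientation: [-180.0, 0.1, 179.8]
force: [-0.1, 0.1, 0.3]
opening: 0.0006
gripper_force: 0.0
```

```bash
python3 - <<'E'
from h import *
print(telemetry.get_obs()['tool_pos'])
im,k=shot('wrist','w3')
E
```

```text
[ 0.73676723 -0.21438357  0.2615418 ]
```

View pics/w3.png

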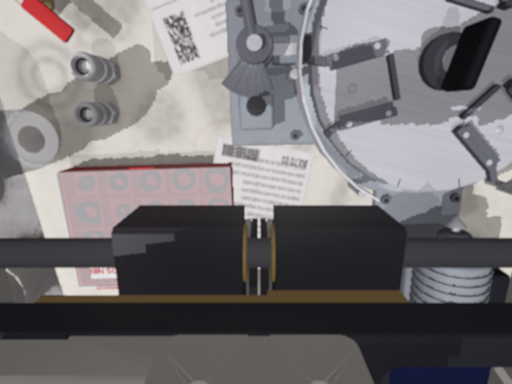

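The button cap is at (256,105), the hinge boss at (254,43) and the hub boss at (445,60).

```bash
python3 - <<'E'
from h import *
im,k=load('w3')
g=cv2.cvtColor(im,cv2.COLOR_RGB2GRAY)
m=(g<60).astype(np.uint8); m[:92]=0;m[120:]=0;m[:,:240]=0;m[:,272:]=0
n,l,st,ce=cv2.connectedComponentsWithStats(m); i=1+st[1:,4].argmax(); print(st[i],ce[i]); u,v=ce[i]
b=ray(k,u,v,.083); print('btn',b,'hinge',ray(k,254,43,.09),'boss',ray(k,446,60,.06), 'boss2',ray(load('w2')[1],206,60,.06))
to(b[0],b[1],.11,180)
E
```

```text
[249  96  16  15 117] [258.34188034 102.35897436]
btn [ 0.66516673 -0.21454704  0.083     ] hinge [ 0.61057811 -0.21852904  0.09      ] boss [ 0.62223893 -0.01654229  0.06      ] boss2 [ 0.62191431 -0.00404815  0.06      ]
row [0.0722, -0.0016, 0.1511, 0.0001, 0.0022, -0.0016]
```

Call:
{"name": "carry_out", "arguments": {
  "rows": [
    [0.04,-0.001,0.05,0,0,0],
    [0.071,-0.002,0.1,0,0,0],
    [0.071,-0.002,0.15,0,0,0],
    [0.071,-0.002,0.15,0,0,0],
    [0.071,-0.002,0.165,0,0,0],
    [0.071,-0.002,0.172,0,0,0]
  ]
}}

```text
clock: 4.38
tool_pos: [0.6677, -0.2141, 0.0885]
orientation: [-180.0, 0.1, -180.0]
force: [0.1, -0.6, 0.2]
opening: 0.0003
gripper_force: 0.0
```

Call:
{"name": "carry_out", "arguments": {
  "rows": [
    [0,0,0.004,0,0,0],
    [0,0,0.007,0,0,0],
    [0,0,0.01,0,0,0],
    [0,0,0.012,0,0,0],
    [0,0,0.013,0,0,0],
    [0,0,0.013,0,0,0]
  ]
}}

```text
clock: 5.12
tool_pos: [0.6671, -0.2146, 0.0758]
orientation: [-180.0, 0.1, -180.0]
force: [-0.0, 1.4, 6.9]
opening: 0.0004
gripper_force: 3.5
```

Call:
{"name": "carry_out", "arguments": {
  "rows": [
    [0,0,-0.04,0,0,0],
    [0,0,-0.09,0,0,0],
    [0,0.05,-0.14,0,0,0],
    [0.04,0.1,-0.18,0,0,0],
    [0.08,0.15,-0.22,0,0,0],
    [0.12,0.2,-0.26,0,0,0],
    [0.16,0.22,-0.28,0,0,0],
    [0.16,0.22,-0.28,0,0,0]
  ],
  "grip": 1
}}

```text
clock: 6.12
tool_pos: [0.5049, 0.0067, 0.3567]
orientation: [179.9, 0.2, -179.9]
force: [0.9, -0.3, 0.2]
opening: 0.075
gripper_force: 0.0
```

```bash
python3 - <<'E'
from h import *
print(telemetry.get_obs()['tool_pos'])
im,k=shot('wrist','w4')
t,kt=shot('top','top1')
b=cv2.resize(t[130:270,140:330],None,fx=2.4,fy=2.4,interpolation=cv2.INTER_CUBIC)
c=np.zeros((384+336,512,3),np.uint8); c[:384]=im; c[384:,:456]=b
cv2.imwrite('pics/c4.png',cv2.resize(c[:,:,::-1],None,fx=.83,fy=.83))
E
```

```text
[0.50492702 0.00666679 0.35674677]
```

View pics/c4.png

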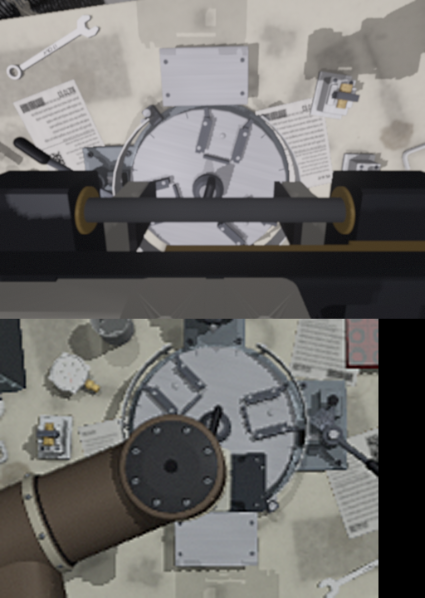

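The lever has swung out, so the brake is off. I'll measure the front shoe's rails numerically, before and after.

```bash
cat > rails.py <<'E'
from h import *
def rails(f,A=(.621,-.008),z=.054,thr=125,amin=30,rlo=.06,rhi=.15):
    im,k=load(f); g=cv2.cvtColor(im,cv2.COLOR_RGB2GRAY)
    vv,uu=np.mgrid[:384,:512]; K,E=k
    d=np.stack([uu,vv,np.ones_like(uu)],-1)@np.linalg.inv(K).T@E[:3,:3].T
    P=E[:3,3]+d*((z-E[2,3])/d[...,2])[...,None]
    r=np.hypot(P[...,0]-A[0],P[...,1]-A[1])
    m=((g<thr)&(r<rhi)&(r>rlo)&(vv<205)).astype(np.uint8)
    n,l,st,ce=cv2.connectedComponentsWithStats(m)
    for i in range(1,n):
        if st[i,4]<amin: continue
        q=P[l==i][:,:2]; c=q.mean(0); w,V=np.linalg.eigh(np.cov((q-c).T)); a=V[:,1]
        print(f,st[i,4],ce[i].round(0),'c',c.round(4),'axis',np.degrees(np.arctan2(a[1],a[0])).round(1)%180,'len',(3.46*w**.5).round(4),'pos',np.degrees(np.arctan2(A[1]-c[1],A[0]-c[0])).round(1))
if __name__=='__main__':
    for f in('w1','w4'): rails(f)
E
python3 rails.py
```

```text
w1 1195 [336. 116.] c [0.5172 0.0322] axis 74.1 len [0.0789 0.1534] pos -21.2
w1 87 [228. 130.] c [ 0.5366 -0.1278] axis 145.4 len [0.0081 0.0839] pos 54.8
w1 119 [318. 146.] c [0.5609 0.0078] axis 75.0 len [0.006  0.0482] pos -14.7
w1 491 [233. 178.] c [ 0.6102 -0.1213] axis 88.3 len [0.0322 0.0816] pos 84.6
w1 93 [355. 200.] c [0.6451 0.0696] axis 65.5 len [0.0154 0.0263] pos -107.3
w4 489 [247. 158.] c [ 0.5103 -0.01  ] axis 167.3 len [0.0163 0.0712] pos 1.0
w4 82 [177. 162.] c [ 0.5165 -0.1116] axis 135.2 len [0.0051 0.0652] pos 44.8
w4 518 [290. 170.] c [0.5279 0.0538] axis 162.3 len [0.0175 0.0711] pos -33.6
w4 186 [261. 191.] c [0.5595 0.0112] axis 74.8 len [0.0091 0.0488] pos -17.3
w4 31 [157. 202.] c [ 0.5768 -0.1466] axis 86.9 len [0.0079 0.0095] pos 72.3
```

The shoe by the gap stands 15° clockwise of the front (end stop axis at 74.8°), so the dial has stuck about half-way. The bar lies along -15°, so shoe0 is the one at the gap. I'll grip the hub handle at yaw 165 and turn it +15°.

Call:
{"name": "carry_out", "arguments": {
  "rows": [
    [-0.04,-0.005,0.03,0,0,0.1],
    [-0.08,-0.01,0.07,0,0,0.2],
    [-0.116,-0.015,0.12,0,0,0.27],
    [-0.116,-0.015,0.17,0,0,0.27],
    [-0.116,-0.015,0.21,0,0,0.27],
    [-0.116,-0.015,0.21,0,0,0.27]
  ],
  "grip": 0
}}

```text
clock: 6.98
tool_pos: [0.6201, -0.0105, 0.1404]
orientation: [-179.8, -0.4, 164.5]
force: [-0.6, -0.0, -0.6]
opening: 0.0446
gripper_force: 0.0
```

```bash
python3 - <<'E'
from h import *
o=telemetry.get_obs(); print(o['clock'],o['tool_pos'],o['orientation'],o['opening'])
im,k=shot('wrist','w5')
c=im[:,:]
cv2.imwrite('pics/w5b.png',c[:,:,::-1])
to(.621,-.008,.072,164.5)
E
```

```text
6.975 [ 0.62010372 -0.01053688  0.14042118] [-179.77947556   -0.41472401  164.46268698] 0.04463779940256066
row [0.0013, 0.0021, 0.0714, -0.0022, -0.0029, 0.0]
```

View pics/w5b.png

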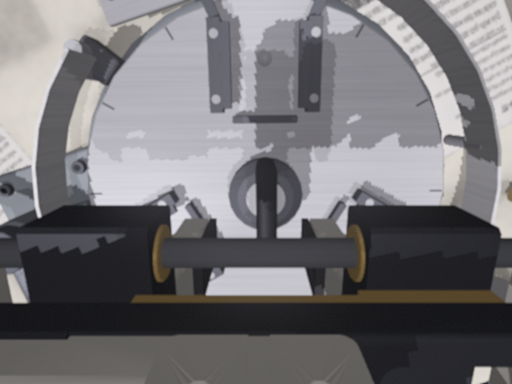

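The bar lies between the fingers at column 266, and the shoe with rails at columns 218 and 311 is in line with it, so -15° is confirmed. The boss centre is at (265,196), about 5 mm to +y of the tool.

```bash
python3 - <<'E'
from h import *
im,k=load('w5')
print(ray(k,265,196,.06),ray(k,265,160,.104),'shoe ball',ray(k,264.5,58,.04),'stop',ray(k,265,119,.05),'rails',ray(k,218,66,.054),ray(k,310.5,65,.054))
E
```

```text
[ 0.62045816 -0.00616222  0.06      ] [0.58676022 0.00228961 0.104     ] shoe ball [0.52108266 0.02086649 0.04      ] stop [0.56453294 0.0092489  0.05      ] rails [ 0.51928324 -0.01363655  0.054     ] [0.53650828 0.05079492 0.054     ]
```

Call:
{"name": "carry_out", "arguments": {
  "rows": [
    [0.001,0.0045,0.03,0,0,0],
    [0.001,0.0045,0.055,0,0,0],
    [0.001,0.0045,0.069,0,0,0],
    [0.001,0.0045,0.069,0,0,0]
  ]
}}

```text
clock: 7.52
tool_pos: [0.6231, -0.0049, 0.0762]
orientation: [-180.0, 0.0, 164.5]
force: [0.7, -1.1, 0.8]
opening: 0.0441
gripper_force: 0.0
```

Call:
{"name": "carry_out", "arguments": {
  "rows": [
    [0,0,0,0,0,0],
    [0,0,0,0,0,0],
    [0,0,0,0,0,0],
    [0,0,0,0,0,0]
  ],
  "grip": -1
}}

```text
clock: 8.02
tool_pos: [0.6225, -0.0062, 0.0761]
orientation: [-179.9, 0.0, 164.5]
force: [-0.1, -6.6, 2.4]
opening: 0.0139
gripper_force: 30.0
```

Call:
{"name": "carry_out", "arguments": {
  "rows": [
    [0,0,0,0,0,-0.07],
    [0,0,0,0,0,-0.14],
    [0,0,0,0,0,-0.21],
    [0,0,0,0,0,-0.29],
    [0,0,0,0,0,-0.29],
    [0,0,0,0,0,-0.29]
  ]
}}

```text
clock: 8.78
tool_pos: [0.6225, -0.0064, 0.0761]
orientation: [-179.9, -0.0, -178.9]
force: [-0.1, -6.4, 2.9]
opening: 0.0136
gripper_force: 30.0
```

Call:
{"name": "carry_out", "arguments": {
  "rows": [
    [0,0,0,0,0,0],
    [0,0,0,0,0,0],
    [0,0,0,0,0,0],
    [0,0,-0.04,0,0,0],
    [0,0,-0.09,0,0,0],
    [0,0,-0.14,0,0,0],
    [0,0,-0.14,0,0,0]
  ],
  "grip": 0
}}

```text
clock: 9.65
tool_pos: [0.6252, -0.0044, 0.2206]
orientation: [179.9, 0.5, -178.8]
force: [0.0, 0.1, -0.9]
opening: 0.0436
gripper_force: 0.0
```

```bash
python3 - <<'E'
from h import *
im,k=shot('wrist','w6')
print(telemetry.get_obs()['tool_pos'],telemetry.get_obs()['orientation'])
cv2.imwrite('pics/w6b.png',im[:210,:,::-1])
E
python3 -c "
from rails import *
rails('w6',A=(.6215,-.0075))"
```

```text
[ 0.62373556 -0.00441754  0.21781084] [ 179.92806325    0.24532545 -178.85374464]
w6 2473 [318.  64.] c [0.5186 0.0508] axis 60.5 len [0.0767 0.1409] pos -29.6
w6 2084 [215.  56.] c [ 0.5137 -0.0477] axis 44.0 len [0.0569 0.0805] pos 20.4
w6 381 [327.  79.] c [0.5315 0.0595] axis 176.4 len [0.0098 0.0367] pos -36.7
w6 57 [120. 105.] c [ 0.56   -0.1418] axis 151.0 len [0.005  0.0111] pos 65.4
w6 235 [258. 108.] c [ 0.5603 -0.0065] axis 91.5 len [0.0052 0.0495] pos -0.9
w6 577 [115. 157.] c [ 0.6119 -0.1513] axis 176.1 len [0.0102 0.0611] pos 86.2
w6 1105 [356. 186.] c [0.637  0.0981] axis 63.5 len [0.0194 0.0729] pos -98.4
w6 694 [156. 189.] c [ 0.6446 -0.1117] axis 117.0 len [0.016  0.0827] pos 102.5
w6 91 [312. 185.] c [0.6371 0.0515] axis 156.4 len [0.0047 0.036 ] pos -104.8
```

View pics/w6b.png

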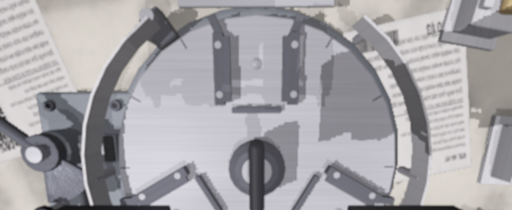

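The shoe snapped to the front: rails at columns 220 and 293, end stop at (258,108), and the shoe axis at yaw of about 1.5°. Next is a close look at the nearer pallet.

Call:
{"name": "carry_out", "arguments": {
  "rows": [
    [0.02,0.045,0,0,0,0],
    [0.04,0.09,0,0,0,0],
    [0.06,0.135,0,0,0,0.02],
    [0.08,0.18,0,0,0,0.02],
    [0.1,0.226,0,0,0,0.02],
    [0.1,0.226,0,0,0,0.02],
    [0.1,0.226,0,0,0,0.02]
  ],
  "grip": 1
}}

```text
clock: 10.58
tool_pos: [0.5178, 0.219, 0.2146]
orientation: [-179.9, -0.1, -180.0]
force: [-0.2, -0.0, -0.0]
opening: 0.0871
gripper_force: 0.0
```

```bash
python3 - <<'E'
from h import *
k6=load('w6')[1]; print('boss',ray(k6,257,166,.06),'ball',ray(k6,257,63,.04))
im,k=shot('wrist','w7')
print(telemetry.get_obs()['tool_pos'])
c=im[:210,150:512]; cv2.imwrite('pics/w7b.png',cv2.resize(c[:,:,::-1],None,fx=2,fy=2,interpolation=cv2.INTER_CUBIC))
E
```

```text
boss [ 0.61696662 -0.00601241  0.06      ] ball [ 0.51693182 -0.00802381  0.04      ]
[0.51809707 0.21852183 0.21476675]
```

View pics/w7b.png

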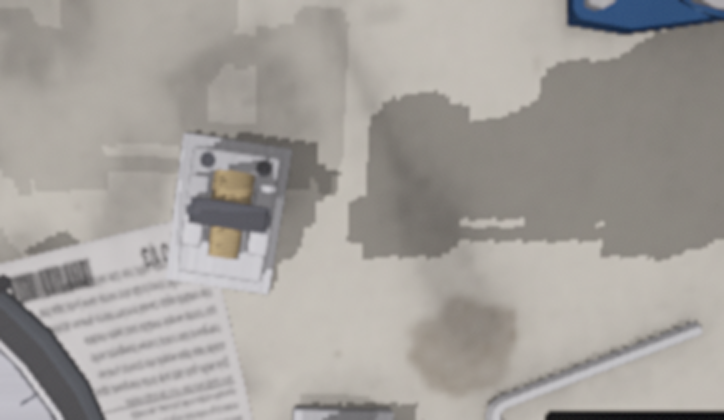

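The pallet's sole corners in the crop are at (186,132), (292,147), (270,292) and (168,278). The edge of the other pallet shows at (350,408).

```bash
python3 - <<'E'
from h import *
im,k=load('w7')
q=np.array([ray(k,150+u/2,v/2,.008) for u,v in((186,132),(292,147),(270,292),(168,278))])
print(q.round(4),[np.linalg.norm(q[i]-q[(i+1)%4]).round(4) for i in range(4)])
c=q.mean(0); d=(q[2]+q[3]-q[0]-q[1])[:2]; e=(q[1]+q[2]-q[0]-q[3])[:2]
a=np.degrees(np.arctan2(d[1],d[0])); b=np.degrees(np.arctan2(-e[0],e[1])); print(c,a,b); 
to(c[0],c[1],.035,180+(a+b)/2)
E
```

```text
[[0.4072 0.2019 0.008 ]
 [0.4147 0.2591 0.008 ]
 [0.4929 0.2488 0.008 ]
 [0.4851 0.1908 0.008 ]] [np.float64(0.0577), np.float64(0.0788), np.float64(0.0586), np.float64(0.0787)]
[0.44998273 0.22513781 0.008     ] -7.768430942124162 -7.627030937672054
row [0.0679, 0.0068, 0.1798, -0.0009, -0.0011, 0.134]
```

Call:
{"name": "carry_out", "arguments": {
  "rows": [
    [0.035,0.003,0.05,0,0,0.134],
    [0.068,0.007,0.09,0,0,0.134],
    [0.068,0.007,0.13,0,0,0.134],
    [0.068,0.007,0.165,0,0,0.134],
    [0.068,0.007,0.185,0,0,0.134],
    [0.068,0.007,0.195,0,0,0.134],
    [0.068,0.007,0.195,0,0,0.134]
  ],
  "grip": 1
}}

```text
clock: 11.5
tool_pos: [0.4504, 0.2253, 0.0202]
orientation: [-179.9, -0.0, 172.2]
force: [1.2, 0.4, -1.2]
opening: 0.0876
gripper_force: 0.0
```

Call:
{"name": "carry_out", "arguments": {
  "rows": [
    [0,0,0,0,0,0],
    [0,0,0,0,0,0],
    [0,0,0,0,0,0],
    [0,0,0,0,0,0]
  ],
  "grip": -1
}}

```text
clock: 12.0
tool_pos: [0.4504, 0.2263, 0.0209]
orientation: [180.0, 0.0, 172.3]
force: [-0.2, 0.1, 0.2]
opening: 0.0531
gripper_force: 0.0
```

```bash
python3 - <<'E'
from h import *
o=telemetry.get_obs(); print(o['tool_pos'],o['orientation'],o['opening'],o['gripper_force'])
z=o['tool_pos'][2]
to(.413,-.0115,z+.065,-178.5)
E
```

```text
[0.45035325 0.22628586 0.02086935] [1.79970125e+02 1.79785213e-02 1.72315740e+02] 0.053091683999582015 0.0
row [0.0052, -0.2406, -0.0651, 0.0005, 0.0004, -0.1603]
```

Call:
{"name": "carry_out", "arguments": {
  "rows": [
    [0,0,0,0,0,0],
    [0,0,0,0,0,0],
    [0,0,0,0,0,0],
    [0,0,-0.02,0,0,0],
    [0,0,-0.05,0,0,0],
    [0,0,-0.1,0,0,0],
    [0,0,-0.1,0,0,0]
  ],
  "grip": -1
}}

```text
clock: 12.88
tool_pos: [0.4519, 0.228, 0.1236]
orientation: [179.7, 0.2, 172.3]
force: [0.4, 0.0, -6.3]
opening: 0.0439
gripper_force: 30.0
```

Call:
{"name": "carry_out", "arguments": {
  "rows": [
    [0.001,-0.04,0,0,0,-0.03],
    [0.002,-0.08,0,0,0,-0.06],
    [0.003,-0.12,0,0,0,-0.09],
    [0.004,-0.16,0,0,0,-0.12],
    [0.005,-0.2,0,0,0,-0.16],
    [0.005,-0.24,0,0,0,-0.16],
    [0.005,-0.24,0,0,0,-0.16],
    [0.005,-0.24,0,0,0,-0.16]
  ]
}}

```text
clock: 13.88
tool_pos: [0.4128, -0.0111, 0.1197]
orientation: [180.0, -0.1, -178.6]
force: [-0.4, 0.6, -4.5]
opening: 0.0439
gripper_force: 30.0
```

```bash
python3 - <<'E'
from h import *
o=telemetry.get_obs(); print(o['tool_pos'],o['orientation'],o['opening'],o['gripper_force'],o['force'])
im,k=shot('wrist','w8')
z=o['tool_pos'][2]
to(.418,-.0116,.063,-178.5)
cv2.imwrite('pics/w8b.png',im[:,:,::-1])
E
```

```text
[ 0.41277787 -0.01112665  0.11969945] [ 1.79999329e+02 -6.48142766e-02 -1.78586739e+02] 0.04393336644754728 29.965904653072357 [-0.40046823  0.58460956 -4.53169422]
row [-0.005, -0.001, 0.0569, -0.0, -0.0008, -0.0005]
```

View pics/w8b.png

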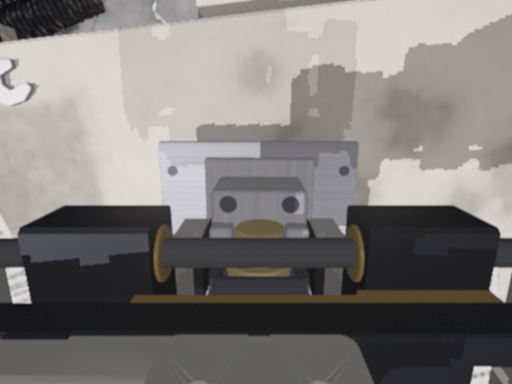

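The pallet is held square over the apron, with apron edges at columns 160 and 357 and the pallet at 207 to 314, so it is centred. Lowering, then sliding in.

Call:
{"name": "carry_out", "arguments": {
  "rows": [
    [-0.003,-0.001,0.03,0,0,0],
    [-0.005,-0.001,0.05,0,0,0],
    [-0.005,-0.001,0.056,0,0,0],
    [-0.005,-0.001,0.058,0,0,0],
    [-0.005,-0.001,0.059,0,0,0],
    [-0.005,-0.001,0.059,0,0,0]
  ]
}}

```text
clock: 14.68
tool_pos: [0.4186, -0.0117, 0.0621]
orientation: [180.0, 0.1, -178.5]
force: [-0.1, -0.0, -6.3]
opening: 0.0438
gripper_force: 30.0
```

Call:
{"name": "carry_out", "arguments": {
  "rows": [
    [0,0,0.001,0,0,0],
    [-0.007,0,0.0015,0,0,0],
    [-0.014,0,0.0015,0,0,0],
    [-0.021,0,0.0015,0,0,0],
    [-0.028,0,0.0015,0,0,0],
    [-0.035,0,0.0015,0,0,0],
    [-0.042,0,0.0015,0,0,0],
    [-0.042,0,0.0015,0,0,0]
  ]
}}

```text
clock: 15.68
tool_pos: [0.4545, -0.0132, 0.0607]
orientation: [-179.8, -0.6, -178.6]
force: [-24.9, -1.1, 31.1]
opening: 0.0438
gripper_force: 30.0
```

Call:
{"name": "carry_out", "arguments": {
  "rows": [
    [-0.007,0,0,0,0,0],
    [-0.014,0,0,0,0,0],
    [-0.021,0,0,0,0,0],
    [-0.028,0,0,0,0,0],
    [-0.035,0,0,0,0,0],
    [-0.04,0,0,0,0,0],
    [-0.04,0,0,0,0,0]
  ]
}}

```text
clock: 16.55
tool_pos: [0.5017, -0.0096, 0.0602]
orientation: [180.0, 0.1, -178.5]
force: [1.4, -0.2, -2.6]
opening: 0.0436
gripper_force: 30.0
```

Call:
{"name": "carry_out", "arguments": {
  "rows": [
    [-0.004,0,0,0,0,0],
    [-0.008,0,0,0,0,0],
    [-0.011,0,0,0,0,0],
    [-0.013,0,0,0,0,0],
    [-0.013,0,0,0,0,0]
  ]
}}

```text
clock: 17.18
tool_pos: [0.5124, -0.0097, 0.06]
orientation: [-180.0, -0.1, -178.5]
force: [-5.4, 0.3, 4.0]
opening: 0.0435
gripper_force: 30.0
```

Call:
{"name": "carry_out", "arguments": {
  "rows": [
    [-0.001,0,0,0,0,0],
    [-0.002,0,0,0,0,0],
    [-0.002,0,0,0,0,0]
  ]
}}

```text
clock: 17.55
tool_pos: [0.5131, -0.0099, 0.06]
orientation: [-180.0, -0.2, -178.5]
force: [-10.6, 0.9, 8.7]
opening: 0.044
gripper_force: 30.0
```

Call:
{"name": "carry_out", "arguments": {
  "rows": [
    [-0.001,0,0,0,0,0],
    [-0.002,0,0,0,0,0],
    [-0.003,0,0,0,0,0],
    [-0.003,0,0,0,0,0]
  ]
}}

```text
clock: 18.05
tool_pos: [0.5144, -0.0102, 0.06]
orientation: [-179.9, -0.4, -178.6]
force: [-17.7, 2.7, 15.8]
opening: 0.0438
gripper_force: 30.0
```

Call:
{"name": "carry_out", "arguments": {
  "rows": [
    [-0.001,0,0,0,0,0],
    [-0.002,0,0,0,0,0],
    [-0.002,0,0,0,0,0]
  ]
}}

```text
clock: 18.42
tool_pos: [0.5162, -0.0102, 0.0599]
orientation: [-179.9, -0.4, -178.6]
force: [-16.9, 1.9, 16.3]
opening: 0.0436
gripper_force: 30.0
```

Call:
{"name": "carry_out", "arguments": {
  "rows": [
    [0,0,-0.0007,0,0,0],
    [-0.001,0,-0.0007,0,0,0],
    [-0.002,0,-0.0007,0,0,0],
    [-0.002,0,-0.0007,0,0,0]
  ]
}}

```text
clock: 18.92
tool_pos: [0.5174, -0.0103, 0.0599]
orientation: [-179.9, -0.5, -178.6]
force: [-17.4, 2.1, 11.6]
opening: 0.0438
gripper_force: 30.0
```

```bash
python3 - <<'E'
from h import *
o=telemetry.get_obs(); print(o['tool_pos'],o['orientation'],o['opening'],o['gripper_force'],o['force'],o['moment'])
im,k=shot('wrist','w9')
s,ks=shot('side','s9')
z=o['tool_pos'][2]
cv2.imwrite('pics/w9b.png',np.hstack([im[100:,100:420,::-1],s[120:284+120,150:370,::-1]]))
E
```

```text
[ 0.51741865 -0.01028139  0.05993512] [-179.93049113   -0.47782685 -178.60680607] 0.043811791019857514 30.006082355976105 [-17.41968258   2.14553046  11.55149107] [ 0.56629306  5.95136537 -0.16348814]Traceback (most recent call last):
  File "<stdin>", line 6, in <module>
    return _nx.concatenate(arrs, 1, dtype=dtype, casting=casting)
           ~~~~~~~~~~~~~~~^^^^^^^^^^^^^^^^^^^^^^^^^^^^^^^^^^^^^^^
ValueError: all the input array dimensions except for the concatenation axis must match exactly, but along dimension 0, the array at index 0 has size 284 and the array at index 1 has size 264
```

Call:
{"name": "carry_out", "arguments": {
  "rows": [
    [-0.001,0,0,0,0,0],
    [-0.002,0,0,0,0,0],
    [-0.002,0,0,0,0,0]
  ]
}}

```text
clock: 19.4
tool_pos: [0.5193, -0.0103, 0.0599]
orientation: [-179.9, -0.5, -178.6]
force: [-17.7, 1.5, 11.0]
opening: 0.0438
gripper_force: 30.0
```

Call:
{"name": "carry_out", "arguments": {
  "rows": [
    [-0.001,0,0,0,0,0],
    [-0.002,0,0,0,0,0],
    [-0.002,0,0,0,0,0]
  ]
}}

```text
clock: 19.77
tool_pos: [0.5219, -0.0101, 0.0598]
orientation: [-179.9, -0.4, -178.6]
force: [-15.4, 1.7, 7.9]
opening: 0.0431
gripper_force: 30.0
```

```bash
python3 - <<'E'
from h import *
im,k=shot('wrist','w10')
g8=cv2.cvtColor(load('w8')[0],cv2.COLOR_RGB2GRAY); g=cv2.cvtColor(im,cv2.COLOR_RGB2GRAY)
t=g8[172:215,212:308]
for n,a in(('w9',cv2.cvtColor(load('w9')[0],cv2.COLOR_RGB2GRAY)),('w10',g)):
    r=cv2.matchTemplate(a[120:250,180:340],t,cv2.TM_CCOEFF_NORMED); _,m,_,p=cv2.minMaxLoc(r); print(n,m,p[0]+180-212,p[1]+120-172)
cv2.imwrite('pics/w10b.png',cv2.resize(im[90:300,130:390,::-1],None,fx=2.3,fy=2.3,interpolation=cv2.INTER_CUBIC))
E
```

```text
w9 0.9637587070465088 0 -6
w10 0.9524005055427551 0 -6
```

View pics/w10b.png

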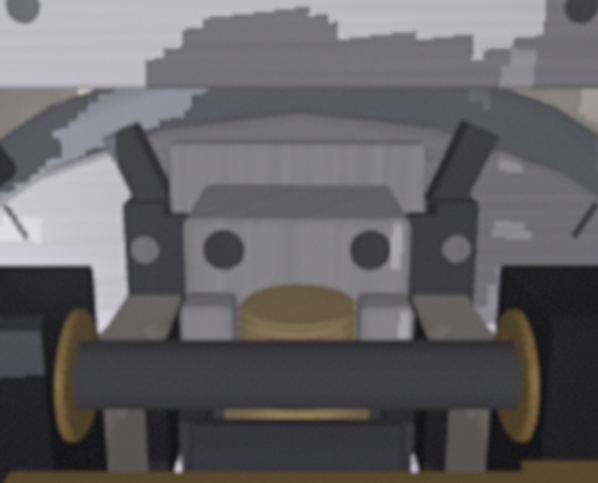

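The view shows the pallet in the shoe between the rails. Its rear sole edge is at crop row 142 and the flare ends are at row about 123. It had slipped about 4 mm back in the grip earlier and has not slipped since. I'll compute how far is left to home.

```bash
python3 - <<'E'
from h import *
im,k=load('w10')
for n,u,v,z in(('rear sole top',295,142,.048),('flare L',137,124,.054),('flare R',465,124,.054),('apron edge',300,87,.041),('block rear top',300,187,.082)):
    print(n,ray(k,130+u/2.3,90+v/2.3,z).round(4))
E
```

```text
rear sole top [ 0.4781 -0.0115  0.048 ]
flare L [ 0.4742 -0.0467  0.054 ]
flare R [0.4724 0.0261 0.054 ]
apron edge [ 0.4659 -0.0106  0.041 ]
block rear top [ 0.4823 -0.0104  0.082 ]
```

Call:
{"name": "carry_out", "arguments": {
  "rows": [
    [-0.001,0,0,0,0,0],
    [-0.002,0,0,0,0,0],
    [-0.002,0,0,0,0,0]
  ]
}}

```text
clock: 20.2
tool_pos: [0.5229, -0.0101, 0.0598]
orientation: [-179.9, -0.5, -178.6]
force: [-18.7, 2.6, 12.1]
opening: 0.0437
gripper_force: 30.0
```

Call:
{"name": "carry_out", "arguments": {
  "rows": [
    [-0.001,0,0,0,0,0],
    [-0.002,0,0,0,0,0],
    [-0.002,0,0,0,0,0]
  ]
}}

```text
clock: 20.58
tool_pos: [0.523, -0.0103, 0.0597]
orientation: [-179.9, -0.7, -178.6]
force: [-25.5, 3.9, 19.0]
opening: 0.0437
gripper_force: 30.0
```

Call:
{"name": "carry_out", "arguments": {
  "rows": [
    [0.002,0,-0.0005,0,0,0],
    [0.004,0,-0.0005,0,0,0],
    [0.006,0,-0.0005,0,0,0],
    [0.007,0,-0.0005,0,0,0],
    [0.007,0,-0.0005,0,0,0]
  ]
}}

```text
clock: 21.2
tool_pos: [0.5227, -0.0094, 0.0603]
orientation: [-180.0, -0.1, -178.6]
force: [1.1, -2.3, -20.0]
opening: 0.0439
gripper_force: 30.0
```

Call:
{"name": "carry_out", "arguments": {
  "rows": [
    [0,0,0.0005,0,0,0],
    [0.001,0,0.0007,0,0,0],
    [0.002,0,0.0007,0,0,0],
    [0.002,0,0.0007,0,0,0]
  ]
}}

```text
clock: 21.7
tool_pos: [0.5223, -0.0091, 0.0606]
orientation: [180.0, 0.1, -178.5]
force: [4.4, -3.5, -23.2]
opening: 0.0439
gripper_force: 30.0
```

Call:
{"name": "carry_out", "arguments": {
  "rows": [
    [0.001,0,0,0,0,0],
    [0.001,0,0,0,0,0]
  ]
}}

```text
clock: 21.95
tool_pos: [0.5222, -0.0089, 0.0606]
orientation: [180.0, 0.2, -178.5]
force: [10.3, -4.2, -25.2]
opening: 0.0439
gripper_force: 30.0
```

Call:
{"name": "carry_out", "arguments": {
  "rows": [
    [0,0,0.001,0,0,0],
    [0,0,0.0015,0,0,0],
    [0,0,0.0015,0,0,0]
  ]
}}

```text
clock: 22.32
tool_pos: [0.5209, -0.0089, 0.06]
orientation: [180.0, 0.1, -178.5]
force: [-0.4, -1.6, -4.1]
opening: 0.044
gripper_force: 30.0
```

Call:
{"name": "carry_out", "arguments": {
  "rows": [
    [0,0,0,0,0,0],
    [0,0,0,0,0,0],
    [0,0,0,0,0,0],
    [0,0,-0.03,0,0,0],
    [0,0,-0.09,0,0,0],
    [0,0,-0.15,0,0,0],
    [0,0,-0.18,0,0,0],
    [0,0,-0.18,0,0,0]
  ],
  "grip": 0.4
}}

```text
clock: 23.32
tool_pos: [0.5216, -0.009, 0.2421]
orientation: [179.9, 0.3, -178.5]
force: [0.6, -0.7, -0.8]
opening: 0.0613
gripper_force: 0.0
```

```bash
python3 - <<'E'
from h import *
o=telemetry.get_obs(); print(o['clock'],o['tool_pos'],o['orientation'],o['joint_pos'])
to(.6205,-.0065,.2,-178.5)
to(.6205,-.0065,.2,-148.5)
E
```

```text
23.325 [ 0.52163041 -0.00903321  0.2421483 ] [ 179.92314723    0.32548416 -178.50973915] [ 2.06043859e+01  5.21753799e+00 -1.73395146e+01  3.68667533e-02
 -6.71102466e+01 -1.09128148e+02]
row [-0.0987, -0.0001, 0.0427, 0.0013, 0.0057, -0.0002]
row [-0.0987, -0.0001, 0.0427, -0.0002, 0.0059, -0.5238]
```

Call:
{"name": "carry_out", "arguments": {
  "rows": [
    [-0.05,0,0,0,0,0],
    [-0.1,-0.001,0.02,0,0,0],
    [-0.1,-0.001,0.07,0,0,0],
    [-0.1,-0.001,0.12,0,0,0],
    [-0.1,-0.001,0.155,0,0,0],
    [-0.1,-0.001,0.168,0,0,0],
    [-0.1,-0.001,0.168,0,0,0]
  ],
  "grip": 0
}}

```text
clock: 24.2
tool_pos: [0.6198, -0.0079, 0.0704]
orientation: [-180.0, -0.1, -178.5]
force: [0.3, 0.1, 0.1]
opening: 0.0438
gripper_force: 0.0
```

Call:
{"name": "carry_out", "arguments": {
  "rows": [
    [0,0,0,0,0,0],
    [0,0,0,0,0,0],
    [0,0,0,0,0,0],
    [0,0,0,0,0,0]
  ],
  "grip": -1
}}

```text
clock: 24.7
tool_pos: [0.6206, -0.0065, 0.0719]
orientation: [179.9, 0.1, -178.5]
force: [-2.3, 7.8, 3.5]
opening: 0.0138
gripper_force: 30.0
```

Call:
{"name": "carry_out", "arguments": {
  "rows": [
    [0,0,0,0,0,-0.13],
    [0,0,0,0,0,-0.26],
    [0,0,0,0,0,-0.39],
    [0,0,0,0,0,-0.524],
    [0,0,0,0,0,-0.655],
    [0,0,0,0,0,-0.785],
    [0,0,0,0,0,-0.916],
    [0,0,0,0,0,-1.047]
  ]
}}

```text
clock: 25.7
tool_pos: [0.6219, -0.0084, 0.0719]
orientation: [-179.8, 0.1, -118.3]
force: [6.6, -5.4, -2.2]
opening: 0.0137
gripper_force: 30.0
```

Call:
{"name": "carry_out", "arguments": {
  "rows": [
    [0,0,0,0,0,-0.13],
    [0,0,0,0,0,-0.26],
    [0,0,0,0,0,-0.39],
    [0,0,0,0,0,-0.524],
    [0,0,0,0,0,-0.655],
    [0,0,0,0,0,-0.785],
    [0,0,0,0,0,-0.916],
    [0,0,0,0,0,-1.047]
  ]
}}

```text
clock: 26.7
tool_pos: [0.6243, -0.0083, 0.0719]
orientation: [-179.7, -0.2, -58.3]
force: [15.2, -6.1, -8.5]
opening: 0.0137
gripper_force: 30.1
```

Call:
{"name": "carry_out", "arguments": {
  "rows": [
    [0,0,0,0,0,0],
    [0,0,0,0,0,0]
  ]
}}

```text
clock: 26.95
tool_pos: [0.6242, -0.0083, 0.0719]
orientation: [-179.7, -0.2, -58.5]
force: [14.5, -7.8, -9.3]
opening: 0.0137
gripper_force: 30.0
```

Call:
{"name": "carry_out", "arguments": {
  "rows": [
    [0,0,0,0,0,0],
    [0,0,0,0,0,0],
    [0,0,0,0,0,0],
    [0,0,-0.03,0,0,0],
    [0,0,-0.08,0,0,0],
    [0,0,-0.14,0,0,0],
    [0,0,-0.16,0,0,0],
    [0,0,-0.16,0,0,0]
  ],
  "grip": 0
}}

```text
clock: 27.95
tool_pos: [0.6209, -0.0074, 0.2334]
orientation: [-179.8, -0.1, -58.5]
force: [-0.4, 0.1, -1.2]
opening: 0.0441
gripper_force: 0.0
```

```bash
python3 - <<'E'
from h import *
o=telemetry.get_obs(); print(o['clock'],o['tool_pos'],o['orientation'],o['joint_pos'])
to(.68,.288,.26,-180)
E
```

```text
27.95 [ 0.62088583 -0.00741085  0.23344414] [-1.79775258e+02 -6.20269067e-02 -5.85299362e+01] [ 1.73119019e+01  1.51235887e+01 -6.13606705e+00  5.55703657e-03
 -6.85072570e+01  1.41562580e+01]
row [-0.2211, -0.2047, -0.026, -0.0035, 0.0035, 2.1201]
```

Call:
{"name": "carry_out", "arguments": {
  "rows": [
    [-0.03,-0.025,-0.01,0,0,0.18],
    [-0.06,-0.05,-0.02,0,0,0.36],
    [-0.09,-0.075,-0.026,0,0,0.54],
    [-0.12,-0.1,-0.026,0,0,0.72],
    [-0.15,-0.13,-0.026,0,0,0.9],
    [-0.175,-0.16,-0.026,0,0,1.08],
    [-0.2,-0.185,-0.026,0,0,1.26],
    [-0.22,-0.205,-0.026,0,0,1.44]
  ],
  "grip": 1
}}

```text
clock: 28.95
tool_pos: [0.6797, 0.2882, 0.2548]
orientation: [180.0, -0.2, -141.4]
force: [0.3, -0.1, 0.3]
opening: 0.0875
gripper_force: 0.0
```

Call:
{"name": "carry_out", "arguments": {
  "rows": [
    [0,0,0,0,0,0.18],
    [0,0,0,0,0,0.36],
    [0,0,0,0,0,0.54],
    [0,0,0,0,0,0.68],
    [0,0,0,0,0,0.68]
  ]
}}

```text
clock: 29.58
tool_pos: [0.6797, 0.2868, 0.2554]
orientation: [-179.9, -0.1, -180.0]
force: [-0.5, -0.1, -0.3]
opening: 0.0875
gripper_force: 0.0
```

```bash
python3 - <<'E'
from h import *
o=telemetry.get_obs(); print(o['clock'],o['tool_pos'],o['orientation'])
im,k=shot('wrist','w11')
c=im[:210,100:460]; cv2.imwrite('pics/w11b.png',cv2.resize(c[:,:,::-1],None,fx=2.2,fy=2.2,interpolation=cv2.INTER_CUBIC))
E
```

```text
29.575 [0.67968272 0.28678615 0.25535539] [-1.79932644e+02 -1.23506725e-01 -1.79953279e+02]
```

View pics/w11b.png

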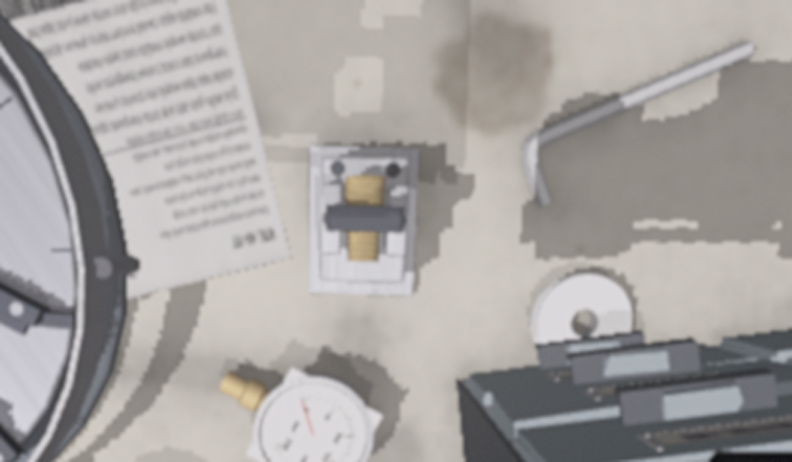

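The second pallet's sole corners are at (309,143), (419,146), (412,295) and (309,293). The gauge is just behind it at (310,430).

```bash
python3 - <<'E'
from h import *
im,k=load('w11')
q=np.array([ray(k,100+u/2.2,v/2.2,.008) for u,v in((309,144),(418,146),(412,295),(309,293))])
print(q.round(4),[np.linalg.norm(q[i]-q[(i+1)%4]).round(4) for i in range(4)])
c=q.mean(0); d=(q[2]+q[3]-q[0]-q[1])[:2]; e=(q[1]+q[2]-q[0]-q[3])[:2]
a=np.degrees(np.arctan2(d[1],d[0])); b=np.degrees(np.arctan2(-e[0],e[1])); print(c,a,b); 
to(c[0],c[1],.020,180+(a+b)/2)
g=[ray(k,100+u/2.2,v/2.2,.02) for u,v in((295,370),(220,385),(380,410))]; print(np.round(g,3))
E
```

```text
[[0.5633 0.2647 0.008 ]
 [0.5643 0.3239 0.008 ]
 [0.6443 0.3225 0.008 ]
 [0.6433 0.2636 0.008 ]] [np.float64(0.0593), np.float64(0.0801), np.float64(0.0589), np.float64(0.08)]
[0.60379556 0.29367318 0.008     ] -0.8757493963081622 -0.9851662349733076
row [0.0755, 0.0074, 0.2358, -0.0011, -0.0018, 0.0192]
[[0.686 0.256 0.02 ]
 [0.694 0.213 0.02 ]
 [0.709 0.304 0.02 ]]
```

```bash
python3 - <<'E'
from h import *
_,kt=load('top0'); _,k=load('w11')
for z in (.1,.2,.3): print(z,ray(kt,152,166,z).round(3),ray(kt,97,184,z).round(3),ray(k,100+460/2.2,380/2.2,z).round(3),ray(k,100+792/2.2,331/2.2,z).round(3))
E
```

```text
0.1 [0.677 0.33  0.1  ] [0.611 0.521 0.1  ] [0.676 0.337 0.1  ] [0.653 0.484 0.1  ]
0.2 [0.662 0.303 0.2  ] [0.6   0.481 0.2  ] [0.656 0.321 0.2  ] [0.641 0.421 0.2  ]
0.3 [0.647 0.276 0.3  ] [0.59  0.441 0.3  ] [0.636 0.305 0.3  ] [0.628 0.358 0.3  ]
```

Call:
{"name": "carry_out", "arguments": {
  "rows": [
    [0.045,0.004,0.02,0,0,0.019],
    [0.0755,0.0074,0.07,0,0,0.019],
    [0.0755,0.0074,0.12,0,0,0.019],
    [0.0755,0.0074,0.17,0,0,0.019],
    [0.0755,0.0074,0.21,0,0,0.019],
    [0.0755,0.0074,0.23,0,0,0.019],
    [0.0755,0.0074,0.235,0,0,0.019],
    [0.0755,0.0074,0.235,0,0,0.019]
  ]
}}

```text
clock: 30.62
tool_pos: [0.6049, 0.2944, 0.0223]
orientation: [-180.0, 0.0, 179.0]
force: [0.2, 0.2, 0.5]
opening: 0.0877
gripper_force: 0.0
```

Call:
{"name": "carry_out", "arguments": {
  "rows": [
    [0,0,0,0,0,0],
    [0,0,0,0,0,0],
    [0,0,0,0,0,0],
    [0,0,0,0,0,0],
    [0,0,0,0,0,0],
    [0,0,0,0,0,0],
    [0,0,0,0,0,0]
  ],
  "grip": -1
}}

```text
clock: 31.5
tool_pos: [0.6048, 0.2942, 0.0222]
orientation: [-180.0, -0.0, 178.9]
force: [-0.4, -0.9, 1.2]
opening: 0.0436
gripper_force: 30.0
```

Call:
{"name": "carry_out", "arguments": {
  "rows": [
    [0,0,-0.02,0,0,0],
    [0,0,-0.05,0,0,0],
    [0,0,-0.1,0,0,0],
    [0.03,0,-0.13,0,0,0],
    [0.07,0,-0.13,0,0,0],
    [0.11,0,-0.13,0,0,0],
    [0.15,0,-0.13,0,0,0],
    [0.15,0,-0.13,0,0,0]
  ]
}}

```text
clock: 32.5
tool_pos: [0.452, 0.2966, 0.1517]
orientation: [-180.0, -0.1, 179.0]
force: [0.3, 0.5, -3.3]
opening: 0.0436
gripper_force: 30.0
```

```bash
python3 - <<'E'
from h import *
o=telemetry.get_obs(); print(o['clock'],o['tool_pos'],o['orientation'],o['opening'])
to(.418,-.0116,.125,-178.5)
E
```

```text
32.5 [0.45196163 0.29662766 0.15172046] [-1.79982575e+02 -9.50493675e-02  1.78986726e+02] 0.04364085359822127
row [0.0285, -0.3088, 0.0269, -0.0003, -0.0017, -0.0439]
```

Call:
{"name": "carry_out", "arguments": {
  "rows": [
    [0.004,-0.045,0,0,0,-0.01],
    [0.008,-0.09,0,0,0,-0.02],
    [0.012,-0.135,0,0,0,-0.03],
    [0.016,-0.18,0,0,0,-0.044],
    [0.02,-0.225,0,0,0,-0.044],
    [0.024,-0.27,0,0,0,-0.044],
    [0.0285,-0.309,0.01,0,0,-0.044],
    [0.0285,-0.309,0.027,0,0,-0.044]
  ]
}}

```text
clock: 33.5
tool_pos: [0.4199, -0.0133, 0.1248]
orientation: [180.0, 0.0, -178.8]
force: [0.8, 0.4, -5.2]
opening: 0.044
gripper_force: 30.0
```

Call:
{"name": "carry_out", "arguments": {
  "rows": [
    [0,0,0,0,0,0],
    [0,0,0,0,0,0]
  ]
}}

```text
clock: 33.75
tool_pos: [0.4209, -0.0109, 0.1254]
orientation: [-180.0, 0.0, -178.6]
force: [1.0, -1.1, -4.1]
opening: 0.0436
gripper_force: 30.0
```

```bash
python3 - <<'E'
from h import *
o=telemetry.get_obs(); print(o['clock'],o['tool_pos'],o['orientation'],o['opening'],o['force'])
im,k=shot('wrist','w12')
g8=cv2.cvtColor(load('w8')[0],cv2.COLOR_RGB2GRAY); a=cv2.cvtColor(im,cv2.COLOR_RGB2GRAY)
t=g8[172:215,212:308]
r=cv2.matchTemplate(a[120:250,180:340],t,cv2.TM_CCOEFF_NORMED); _,m,_,p=cv2.minMaxLoc(r); print(m,p[0]+180-212,p[1]+120-172)
to(.418,-.0116,.0645,-178.5)
E
```

```text
33.75 [ 0.42085779 -0.01092843  0.12538942] [-1.79993577e+02  7.88240065e-03 -1.78557828e+02] 0.043615487308708366 [ 1.00685832 -1.05737604 -4.13821454]
0.9889400601387024 0 -4
row [0.0031, -0.0008, 0.0611, 0.0001, 0.0007, -0.0007]
```

Call:
{"name": "carry_out", "arguments": {
  "rows": [
    [0,-0.0008,0.03,0,0,0],
    [0,-0.0008,0.05,0,0,0],
    [0,-0.0008,0.058,0,0,0],
    [0,-0.0008,0.061,0,0,0],
    [0,-0.0008,0.0625,0,0,0],
    [0,-0.0008,0.0625,0,0,0]
  ]
}}

```text
clock: 34.55
tool_pos: [0.421, -0.0117, 0.0632]
orientation: [180.0, 0.1, -178.6]
force: [0.7, 0.1, -3.7]
opening: 0.0439
gripper_force: 30.0
```

Call:
{"name": "carry_out", "arguments": {
  "rows": [
    [-0.006,0,0.0003,0,0,0],
    [-0.012,0,0.0003,0,0,0],
    [-0.018,0,0.0003,0,0,0],
    [-0.024,0,0.0003,0,0,0],
    [-0.03,0,0.0003,0,0,0],
    [-0.036,0,0.0003,0,0,0],
    [-0.036,0,0.0003,0,0,0]
  ]
}}

```text
clock: 35.42
tool_pos: [0.4535, -0.0124, 0.0631]
orientation: [-179.9, -0.3, -178.6]
force: [-15.1, -1.0, 20.1]
opening: 0.0433
gripper_force: 30.0
```

Call:
{"name": "carry_out", "arguments": {
  "rows": [
    [0,0,-0.0008,0,0,0],
    [-0.006,0,-0.0008,0,0,0],
    [-0.012,0,-0.0008,0,0,0],
    [-0.018,0,-0.0008,0,0,0],
    [-0.018,0,-0.0008,0,0,0]
  ]
}}

```text
clock: 36.05
tool_pos: [0.4752, -0.0105, 0.063]
orientation: [-180.0, 0.0, -178.6]
force: [-0.1, 0.2, -2.2]
opening: 0.0437
gripper_force: 30.0
```

Free sliding now. Continuing towards home.

Call:
{"name": "carry_out", "arguments": {
  "rows": [
    [-0.006,0,0,0,0,0],
    [-0.012,0,0,0,0,0],
    [-0.018,0,0.0003,0,0,0],
    [-0.024,0,0.0006,0,0,0],
    [-0.03,0,0.001,0,0,0],
    [-0.033,0,0.0012,0,0,0],
    [-0.033,0,0.0012,0,0,0]
  ]
}}

```text
clock: 36.92
tool_pos: [0.5056, -0.0105, 0.0624]
orientation: [-179.9, -0.2, -178.6]
force: [-12.4, 0.6, 15.5]
opening: 0.0436
gripper_force: 30.0
```

Call:
{"name": "carry_out", "arguments": {
  "rows": [
    [-0.002,0,0,0,0,0],
    [-0.004,0,0,0,0,0],
    [-0.006,0,0,0,0,0],
    [-0.006,0,0,0,0,0]
  ]
}}

```text
clock: 37.42
tool_pos: [0.5118, -0.0102, 0.0624]
orientation: [-180.0, -0.2, -178.6]
force: [-10.9, 0.7, 13.0]
opening: 0.044
gripper_force: 30.0
```

Call:
{"name": "carry_out", "arguments": {
  "rows": [
    [-0.001,0,0,0,0,0],
    [-0.002,0,0,0,0,0],
    [-0.003,0,0,0,0,0],
    [-0.003,0,0,0,0,0]
  ]
}}

```text
clock: 37.92
tool_pos: [0.5164, -0.0098, 0.0624]
orientation: [-180.0, -0.0, -178.6]
force: [-4.4, 0.3, 5.8]
opening: 0.0438
gripper_force: 30.0
```

Call:
{"name": "carry_out", "arguments": {
  "rows": [
    [-0.001,0,0,0,0,0],
    [-0.002,0,0,0,0,0],
    [-0.002,0,0,0,0,0]
  ]
}}

```text
clock: 38.3
tool_pos: [0.5178, -0.0098, 0.0623]
orientation: [-180.0, -0.1, -178.6]
force: [-7.7, 1.4, 9.6]
opening: 0.0437
gripper_force: 30.0
```

Call:
{"name": "carry_out", "arguments": {
  "rows": [
    [-0.001,0,0,0,0,0],
    [-0.002,0,0,0,0,0],
    [-0.002,0,0,0,0,0]
  ]
}}

```text
clock: 38.67
tool_pos: [0.5193, -0.0099, 0.0623]
orientation: [-180.0, -0.1, -178.6]
force: [-9.2, 0.9, 11.6]
opening: 0.044
gripper_force: 30.0
```

Call:
{"name": "carry_out", "arguments": {
  "rows": [
    [-0.001,0,0,0,0,0],
    [-0.002,0,0,0,0,0],
    [-0.002,0,0,0,0,0]
  ]
}}

```text
clock: 39.05
tool_pos: [0.521, -0.0099, 0.0624]
orientation: [-180.0, -0.1, -178.6]
force: [-10.9, 1.7, 12.0]
opening: 0.0439
gripper_force: 30.0
```

Call:
{"name": "carry_out", "arguments": {
  "rows": [
    [-0.001,0,0,0,0,0],
    [-0.002,0,0,0,0,0],
    [-0.002,0,0,0,0,0]
  ]
}}

```text
clock: 39.42
tool_pos: [0.5211, -0.0101, 0.0623]
orientation: [-179.9, -0.3, -178.6]
force: [-18.5, 2.5, 18.7]
opening: 0.0438
gripper_force: 30.0
```

Call:
{"name": "carry_out", "arguments": {
  "rows": [
    [-0.001,0,0,0,0,0],
    [-0.002,0,0,0,0,0],
    [-0.002,0,0,0,0,0]
  ]
}}

```text
clock: 39.8
tool_pos: [0.5213, -0.0102, 0.0621]
orientation: [-179.9, -0.5, -178.6]
force: [-24.1, 5.8, 24.4]
opening: 0.0436
gripper_force: 30.0
```

```bash
python3 - <<'E'
from h import *
im,k=shot('wrist','w13')
t=cv2.cvtColor(load('w8')[0],cv2.COLOR_RGB2GRAY)[172:215,212:308]
a=cv2.cvtColor(im,cv2.COLOR_RGB2GRAY)
r=cv2.matchTemplate(a[120:250,180:340],t,cv2.TM_CCOEFF_NORMED); _,m,_,p=cv2.minMaxLoc(r); print(m,p[0]+180-212,p[1]+120-172)
E
```

```text
0.9653449058532715 0 -5
```

Call:
{"name": "carry_out", "arguments": {
  "rows": [
    [0.002,0,0,0,0,0],
    [0.004,0,0,0,0,0],
    [0.006,0,0,0,0,0],
    [0.0075,0,0,0,0,0],
    [0.0075,0,0,0,0,0]
  ]
}}

```text
clock: 40.48
tool_pos: [0.5197, -0.0093, 0.062]
orientation: [180.0, 0.1, -178.6]
force: [0.9, 0.9, -1.9]
opening: 0.044
gripper_force: 30.0
```

Call:
{"name": "carry_out", "arguments": {
  "rows": [
    [0.0004,0,0,0,0,0],
    [0.0004,0,0,0,0,0],
    [0.0004,0,0,0,0,0],
    [0.0004,0,-0.03,0,0,0],
    [0.0004,0,-0.09,0,0,0],
    [0.0004,0,-0.15,0,0,0],
    [0.0004,0,-0.18,0,0,0],
    [0.0004,0,-0.18,0,0,0]
  ],
  "grip": 0.4
}}

```text
clock: 41.48
tool_pos: [0.5198, -0.0092, 0.2448]
orientation: [179.9, 0.3, -178.6]
force: [-0.3, 0.8, -1.7]
opening: 0.0613
gripper_force: 0.0
```

Call:
{"name": "carry_out", "arguments": {
  "rows": [
    [-0.02,0,0,0,0,-0.18],
    [-0.04,0,0,0,0,-0.36],
    [-0.06,0,0,0,0,-0.54],
    [-0.08,0,0,0,0,-0.72],
    [-0.1,-0.001,0,0,0,-0.9],
    [-0.103,-0.001,0,0,0,-1.08],
    [-0.103,-0.001,0,0,0,-1.26],
    [-0.103,-0.001,0,0,0,-1.44]
  ],
  "grip": 0
}}

```text
clock: 42.48
tool_pos: [0.621, -0.0081, 0.2403]
orientation: [179.9, -0.0, -95.7]
force: [0.7, 0.3, -0.1]
opening: 0.044
gripper_force: 0.0
```

Call:
{"name": "carry_out", "arguments": {
  "rows": [
    [0,0,0,0,0,-0.18],
    [0,0,0,0,0,-0.36],
    [0,0,0,0,0,-0.54],
    [0,0,0,0,0,-0.655],
    [0,0,0,0,0,-0.655]
  ]
}}

```text
clock: 43.1
tool_pos: [0.621, -0.008, 0.2407]
orientation: [179.9, 0.0, -58.6]
force: [-0.0, 0.0, -0.4]
opening: 0.0438
gripper_force: 0.0
```

```bash
python3 - <<'E'
from h import *
o=telemetry.get_obs(); print(o['clock'],o['tool_pos'],o['orientation'],o['joint_pos'])
im,k=shot('wrist','w14')
to(.6230,-.0085,.072,-58.5)
cv2.imwrite('pics/w14b.png',im[:,:,::-1])
E
```

```text
43.1 [ 0.62100568 -0.00803162  0.24065663] [ 1.79905824e+02  3.90157209e-02 -5.85982590e+01] [ 1.72381744e+01  1.50915115e+01 -5.21714351e+00 -1.57554437e-02
 -6.97922057e+01  1.41690540e+01]
row [0.0015, -0.0017, 0.1689, 0.0015, 0.0006, -0.0034]
```

Call:
{"name": "carry_out", "arguments": {
  "rows": [
    [0.0015,-0.0017,0.05,0,0,0],
    [0.0015,-0.0017,0.1,0,0,0],
    [0.0015,-0.0017,0.15,0,0,0],
    [0.0015,-0.0017,0.168,0,0,0],
    [0.0015,-0.0017,0.168,0,0,0]
  ]
}}

```text
clock: 43.78
tool_pos: [0.6234, -0.0086, 0.0732]
orientation: [179.9, 0.0, -58.6]
force: [0.3, -0.1, 0.8]
opening: 0.0433
gripper_force: 0.0
```

Call:
{"name": "carry_out", "arguments": {
  "rows": [
    [0,0,0,0,0,0],
    [0,0,0,0,0,0],
    [0,0,0,0,0,0],
    [0,0,0,0,0,0]
  ],
  "grip": -1
}}

```text
clock: 44.28
tool_pos: [0.6242, -0.0082, 0.0748]
orientation: [-179.9, -0.0, -58.5]
force: [-0.7, 0.7, 4.0]
opening: 0.0137
gripper_force: 30.0
```

Call:
{"name": "carry_out", "arguments": {
  "rows": [
    [0,0,0,0,0,-0.13],
    [0,0,0,0,0,-0.26],
    [0,0,0,0,0,-0.39],
    [0,0,0,0,0,-0.524],
    [0,0,0,0,0,-0.655],
    [0,0,0,0,0,-0.785],
    [0,0,0,0,0,-0.916],
    [0,0,0,0,0,-1.047]
  ]
}}

```text
clock: 45.28
tool_pos: [0.6253, -0.0064, 0.0748]
orientation: [-179.9, -0.2, 1.8]
force: [1.1, 9.0, 3.2]
opening: 0.0137
gripper_force: 30.0
```

Call:
{"name": "carry_out", "arguments": {
  "rows": [
    [0,0,0,0,0,0],
    [0,0,0,0,0,0]
  ]
}}

```text
clock: 45.52
tool_pos: [0.6252, -0.0064, 0.0748]
orientation: [-179.9, -0.2, 1.5]
force: [1.3, 9.2, 2.8]
opening: 0.014
gripper_force: 30.0
```

Call:
{"name": "carry_out", "arguments": {
  "rows": [
    [0,0,0,0,0,0],
    [0,0,0,0,0,0],
    [0,0,0,0,0,0],
    [0,0,-0.03,0,0,0],
    [0,0,-0.08,0,0,0],
    [0,0,-0.14,0,0,0],
    [0,0,-0.16,0,0,0],
    [0,0,-0.16,0,0,0]
  ],
  "grip": 0
}}

```text
clock: 46.52
tool_pos: [0.6245, -0.0085, 0.2361]
orientation: [-180.0, -0.2, 1.4]
force: [0.1, 1.3, -1.1]
opening: 0.0436
gripper_force: 0.0
```

```bash
python3 - <<'E'
from h import *
o=telemetry.get_obs(); print(o['clock'],o['tool_pos'],o['orientation'],o['joint_pos'])
shot('wrist','w15')
to(.537,-.31,.2,51.5)
k=load('w1')[1]; print('valve',[ray(k,.64*u,.64*v,.02).round(3) for u,v in((40,245),(20,195),(65,262))])
E
```

```text
46.525 [ 0.62451036 -0.00848893  0.23610904] [-179.95629632   -0.21992582    1.42923168] [ 1.71163705e+01  1.53769742e+01 -5.44252919e+00  1.86309970e-02
 -6.89569467e+01  7.43062892e+01]
row [-0.0941, 0.2993, 0.034, -0.0001, -0.001, -0.874]
valve [array([ 0.583, -0.463,  0.02 ]), array([ 0.531, -0.474,  0.02 ]), array([ 0.601, -0.44 ,  0.02 ])]
```

Call:
{"name": "carry_out", "arguments": {
  "rows": [
    [-0.013,0.043,0,0,0,-0.125],
    [-0.026,0.086,0,0,0,-0.25],
    [-0.039,0.129,0,0,0,-0.375],
    [-0.052,0.172,0,0,0,-0.5],
    [-0.065,0.215,0,0,0,-0.625],
    [-0.08,0.258,0,0,0,-0.75],
    [-0.094,0.299,0,0,0,-0.874],
    [-0.094,0.299,0,0,0,-0.874]
  ]
}}

```text
clock: 47.58
tool_pos: [0.5353, -0.3119, 0.2317]
orientation: [-179.8, 0.1, 51.4]
force: [0.0, 0.4, -0.2]
opening: 0.0439
gripper_force: 0.0
```

```bash
python3 - <<'E'
from h import *
o=telemetry.get_obs(); print(o['clock'],o['tool_pos'],o['orientation'])
im,k=shot('wrist','w16'); t,kt=shot('top','top2')
def handle(im,k,box,thr=55):
    g=cv2.cvtColor(im,cv2.COLOR_RGB2GRAY); vv,uu=np.mgrid[:384,:512]
    d=np.stack([uu,vv,np.ones_like(uu)],-1)@np.linalg.inv(k[0]).T@k[1][:3,:3].T
    P=k[1][:3,3]+d*((.085-k[1][2,3])/d[...,2])[...,None]
    m=((g<thr)&(P[...,0]>box[0])&(P[...,0]<box[1])&(P[...,1]>box[2])&(P[...,1]<box[3])).astype(np.uint8)
    n,l,st,ce=cv2.connectedComponentsWithStats(m)
    for i in range(1,n):
        if st[i,4]>12:
            q=P[l==i][:,:2]; c=q.mean(0); w,V=np.linalg.eigh(np.cov((q-c).T)); a=V[:,1]
            print(st[i],c.round(4),'ang',np.degrees(np.arctan2(a[1],a[0])).round(1),'len',(3.46*w**.5).round(3))
handle(im,k,(.49,.6,-.37,-.25)); print('top'); handle(t,kt,(.49,.6,-.37,-.25))
k15=load('w15'); h=cv2.cvtColor(k15[0],cv2.COLOR_RGB2HSV); m=((h[...,0]>12)&(h[...,0]<28)&(h[...,1]>100)&(h[...,2]>80)).astype(np.uint8); m[205:]=0
n,l,st,ce=cv2.connectedComponentsWithStats(m); print([(ce[i].round(1),st[i,4],ray(k15[1],*ce[i],.105).round(3)) for i in range(1,n) if st[i,4]>30])
E
```

```text
47.575 [ 0.53527529 -0.31186973  0.23170258] [-1.79815578e+02  8.49538668e-02  5.13990440e+01]
top
[317 191  34  31 601] [ 0.5413 -0.309 ] ang 71.9 len [0.094 0.115]
[]
```

```bash
python3 - <<'E'
from h import *
k=load('w4')[1]; print(ray(k,15,169,.078),ray(k,60,196,.078))
im,k=load('w15'); h=cv2.cvtColor(im,cv2.COLOR_RGB2HSV)
m=((h[...,0]>10)&(h[...,0]<30)&(h[...,1]>70)&(h[...,2]>60)).astype(np.uint8); m[205:]=0
n,l,st,ce=cv2.connectedComponentsWithStats(m); print([(ce[i].round(1),st[i].tolist(),ray(k,*ce[i],.105).round(3)) for i in range(1,n) if st[i,4]>20])
q=proj(k,[.7275,-.006,.11]); print(q)
A=np.array([.609,-.220]);
for qd in (0,.2,.4,.6,.8,.93,.98):
    a=np.radians(231.5)-qd; print(qd,(A+.115*np.array([np.cos(a),np.sin(a)])).round(4),np.degrees(a).round(1)-180)
E
```

```text
[ 0.52178572 -0.33159262  0.078     ] [ 0.56069447 -0.2750508   0.078     ]
[(array([256.4,  46.6]), [247, 40, 20, 14, 274], array([ 0.74 , -0.004,  0.105])), (array([256.4,  79.2]), [248, 71, 17, 18, 270], array([ 0.714, -0.004,  0.105])), (array([56.2, 93.8]), [42, 83, 31, 23, 350], array([0.697, 0.169, 0.105]))]
[258.60644505  61.23639622]
0 [ 0.5374 -0.31  ] 51.5
0.2 [ 0.521 -0.294] 40.0
0.4 [ 0.508 -0.275] 28.599999999999994
0.6 [ 0.4991 -0.2539] 17.099999999999994
0.8 [ 0.4946 -0.2313] 5.699999999999989
0.93 [ 0.4941 -0.2164] -1.8000000000000114
0.98 [ 0.4944 -0.2107] -4.599999999999994
```

Call:
{"name": "carry_out", "arguments": {
  "rows": [
    [0.005,0,0.05,0,0,0],
    [0.005,0,0.1,0,0,0],
    [0.005,0,0.15,0,0,0],
    [0.005,0,0.165,0,0,0],
    [0.005,0,0.171,0,0,0],
    [0.005,0,0.171,0,0,0]
  ],
  "grip": 0.2
}}

```text
clock: 48.42
tool_pos: [0.5414, -0.3058, 0.0641]
orientation: [179.9, -0.0, 51.5]
force: [0.5, -0.4, -0.2]
opening: 0.0526
gripper_force: 0.0
```

Call:
{"name": "carry_out", "arguments": {
  "rows": [
    [0,0,0,0,0,0],
    [0,0,0,0,0,0],
    [0,0,0,0,0,0],
    [0,0,0,0,0,0]
  ],
  "grip": -1
}}

```text
clock: 48.92
tool_pos: [0.5399, -0.3055, 0.0632]
orientation: [-180.0, 0.0, 51.5]
force: [-1.1, 3.9, 6.2]
opening: 0.0202
gripper_force: 30.0
```

```bash
python3 - <<'E'
from h import *
o=telemetry.get_obs(); print(o['clock'],o['tool_pos'],o['orientation'],o['opening'],o['force'])
p=np.array(o['tool_pos']); yaw=o['orientation'][2]
A=np.array([.609,-.220]); d=p[:2]-A; r=np.hypot(*d); a0=np.arctan2(d[1],d[0])%(2*np.pi); print(r,np.degrees(a0))
for q in np.linspace(.12,.96,8):
    a=a0-q; x=A+r*np.array([np.cos(a),np.sin(a)]); to(x[0],x[1],p[2],yaw-np.degrees(q))
E
```

```text
48.925 [ 0.5399038  -0.30551849  0.06316448] [-1.79957278e+02  4.59019437e-03  5.15085600e+01] 0.02018434972840925 [-1.09638242  3.91330993  6.15591376]
0.10994406531091765 231.06290010257243
row [0.0009, -0.0132, 0.0, -0.0007, 0.0001, 0.12]
row [0.0034, -0.0261, 0.0, -0.0007, 0.0002, 0.24]
row [0.0073, -0.0387, 0.0, -0.0007, 0.0002, 0.36]
row [0.0128, -0.0507, 0.0, -0.0007, 0.0003, 0.48]
row [0.0197, -0.0619, 0.0, -0.0007, 0.0003, 0.6]
row [0.0279, -0.0723, 0.0001, -0.0007, 0.0003, 0.72]
row [0.0372, -0.0816, 0.0001, -0.0007, 0.0004, 0.84]
row [0.0476, -0.0897, 0.0001, -0.0006, 0.0004, 0.96]
```

Call:
{"name": "carry_out", "arguments": {
  "rows": [
    [0.0009,-0.0132,0,0,0,0.12],
    [0.0034,-0.0261,0,0,0,0.24],
    [0.0073,-0.0387,0,0,0,0.36],
    [0.0128,-0.0507,0,0,0,0.48],
    [0.0197,-0.0619,0,0,0,0.6],
    [0.0279,-0.0723,0,0,0,0.72],
    [0.0372,-0.0816,0,0,0,0.84],
    [0.0372,-0.0816,0,0,0,0.84]
  ]
}}

```text
clock: 49.92
tool_pos: [0.4982, -0.2262, 0.0632]
orientation: [180.0, 0.1, 3.4]
force: [-5.2, -6.4, 3.7]
opening: 0.0205
gripper_force: 30.0
```

```bash
python3 - <<'E'
from h import *
o=telemetry.get_obs(); print(o['clock'],o['tool_pos'],o['orientation'],o['opening'],o['force'])
A=np.array([.609,-.220]); d=np.array(o['tool_pos'])[:2]-A; a=np.arctan2(d[1],d[0])%(2*np.pi); print(np.hypot(*d),np.radians(231.3)-a)
x=A+.11*np.array([np.cos(a-.12),np.sin(a-.12)]); to(x[0],x[1],o['tool_pos'][2],o['orientation'][2]-6.9)
E
```

```text
49.925 [ 0.49819358 -0.22623814  0.06316087] [1.79952087e+02 1.33375183e-01 3.41326178e+00] 0.020522615939549998 [-5.234851   -6.37974402  3.69816582]
0.11098188009475007 0.839115630608867
row [0.0018, -0.0132, -0.0, 0.001, 0.0023, 0.1204]
```

Call:
{"name": "carry_out", "arguments": {
  "rows": [
    [0.0005,-0.006,0,0,0,0.06],
    [0.0018,-0.0132,0,0,0,0.12],
    [0.0018,-0.0132,0,0,0,0.12]
  ]
}}

```text
clock: 50.3
tool_pos: [0.4981, -0.2137, 0.0631]
orientation: [179.9, 0.3, -3.4]
force: [-9.6, -8.5, 8.3]
opening: 0.0204
gripper_force: 30.1
```

Call:
{"name": "carry_out", "arguments": {
  "rows": [
    [0,0.003,0,0,0,-0.03],
    [0,0.004,0,0,0,-0.04],
    [0,0.004,0,0,0,-0.04]
  ]
}}

```text
clock: 50.68
tool_pos: [0.4979, -0.2175, 0.0631]
orientation: [180.0, 0.2, -1.1]
force: [-9.0, -3.5, 8.3]
opening: 0.0199
gripper_force: 30.0
```

Call:
{"name": "carry_out", "arguments": {
  "rows": [
    [0,0,0,0,0,0],
    [0,0,0,0,0,0],
    [0,0,0,0,0,0],
    [0,0,-0.03,0,0,0],
    [0,0,-0.08,0,0,0],
    [0,0,-0.14,0,0,0],
    [0.02,0.03,-0.18,0,0,0],
    [0,0.06,-0.2,0,0,0]
  ],
  "grip": 0.3
}}

```text
clock: 51.68
tool_pos: [0.5016, -0.2772, 0.2653]
orientation: [179.9, -0.2, -1.1]
force: [-0.6, -0.7, -0.6]
opening: 0.0571
gripper_force: 0.0
```

Call:
{"name": "carry_out", "arguments": {
  "rows": [
    [-0.025,0.03,-0.02,0,0,0],
    [-0.05,0.06,-0.04,0,0,0],
    [-0.08,0.1,-0.05,0,0,0],
    [-0.11,0.14,-0.06,0,0,0],
    [-0.14,0.18,-0.06,0,0,0],
    [-0.17,0.22,-0.06,0,0,0],
    [-0.2,0.26,-0.06,0,0,0],
    [-0.2,0.3,-0.06,0,0,0]
  ]
}}

```text
clock: 52.68
tool_pos: [0.2912, -0.5737, 0.3237]
orientation: [180.0, -0.1, -1.3]
force: [0.8, 0.2, 0.0]
opening: 0.0571
gripper_force: 0.0
```

```bash
python3 - <<'E'
from h import *
im,k=shot('top','top3')
print(telemetry.get_obs()['tool_pos'])
cv2.imwrite('pics/c3.png',cv2.resize(im[90:260,150:400,::-1],None,fx=3.2,fy=3.2,interpolation=cv2.INTER_CUBIC))
E
```

```text
[ 0.29162909 -0.57725018  0.32183232]
```

View pics/c3.png

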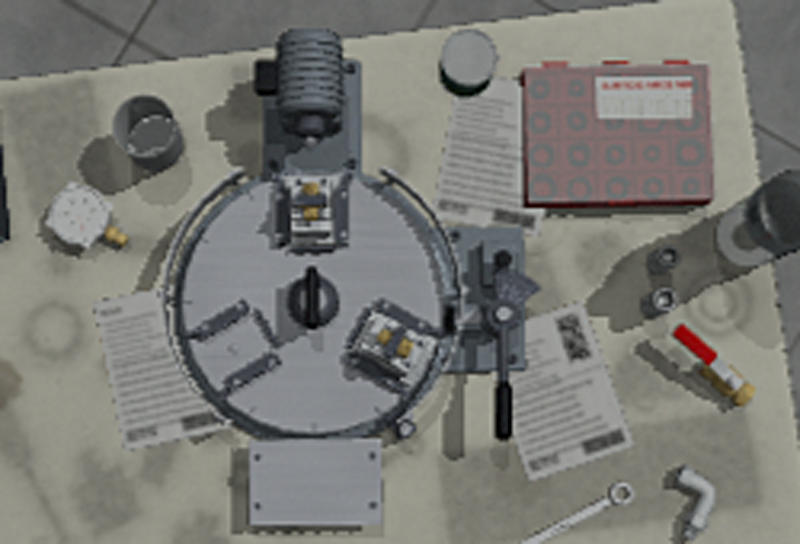

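The top view shows one pallet in line with the cone (310,210), the other in its shoe at (392,345), and the lever pointing at the robot (503,410), in the fourth notch. The gauge and valve are untouched. As a last check I compare the radii of both pallets.

```bash
python3 - <<'E'
from h import *
im,k=load('top3'); s=3.2
P=lambda u,v,z: ray(k,150+u/s,90+v/s,z)[:2]
h=cv2.cvtColor(im,cv2.COLOR_RGB2HSV); m=((h[...,0]>10)&(h[...,0]<30)&(h[...,1]>90)&(h[...,2]>70)).astype(np.uint8)
n,l,st,ce=cv2.connectedComponentsWithStats(m)
A=np.array([.6235,-.008])
for i in range(1,n):
    p=ray(k,*ce[i],.105)[:2]; d=p-A
    if st[i,4]>4 and np.hypot(*d)<.16: print(st[i,4],p.round(4),np.hypot(*d).round(4),np.degrees(np.arctan2(d[1],d[0])).round(1))
print('boss',P(313,302,.06))
E
```

```text
9 [ 0.7418 -0.0025] 0.1184 2.7
14 [ 0.7147 -0.0028] 0.0914 3.2
10 [ 0.5806 -0.085 ] 0.0882 -119.1
18 [ 0.5686 -0.1072] 0.1134 -118.9
boss [ 0.6208007  -0.00689187]
```

```bash
python3 - <<'E'
from h import *
def brass(f,z,box=None):
    im,k=load(f); h=cv2.cvtColor(im,cv2.COLOR_RGB2HSV)
    m=((h[...,0]>10)&(h[...,0]<30)&(h[...,1]>90)&(h[...,2]>70)).astype(np.uint8); m[208:]=0
    n,l,st,ce=cv2.connectedComponentsWithStats(m)
    for i in range(1,n):
        if st[i,4]>40: print(f,st[i].tolist(),ray(k,*ce[i],z).round(4))
brass('w7',.065); brass('w11',.065); brass('w15',.105)
# grey levels of w15 along the pallet's mid-line off the brass, to find sole ends
im,k=load('w15'); g=cv2.cvtColor(im,cv2.COLOR_RGB2GRAY)
u=[int(round(proj(k,[.74,y,.048])[0])) for y in(.018,-.030)]; print(u)
for c in u: print(c,g[0:130,c-2:c+3].mean(1).round(0).astype(int).tolist())
for v in range(0,130,10): print(v,ray(k,258,v,.048)[0].round(4),end=' ')
E
```

```text
[235, 283]
235 [84, 84, 85, 89, 101, 121, 133, 135, 135, 134, 134, 135, 134, 134, 134, 135, 136, 138, 144, 150, 153, 154, 154, 154, 155, 162, 174, 179, 180, 191, 205, 205, 206, 209, 207, 204, 200, 197, 197, 198, 202, 205, 206, 205, 204, 204, 208, 214, 216, 216, 216, 216, 216, 214, 201, 166, 133, 128, 130, 132, 129, 123, 112, 105, 103, 102, 106, 112, 118, 114, 105, 109, 126, 141, 150, 158, 159, 155, 157, 175, 197, 206, 208, 207, 195, 163, 126, 118, 127, 147, 171, 181, 182, 182, 181, 181, 184, 187, 188, 185, 173, 152, 142, 149, 153, 153, 153, 154, 156, 158, 155, 141, 129, 127, 123, 116, 113, 112, 115, 132, 160, 182, 191, 196, 196, 196, 197, 198, 198, 198]
283 [140, 140, 140, 140, 141, 140, 141, 141, 142, 142, 142, 142, 142, 142, 142, 143, 142, 143, 143, 143, 143, 143, 144, 147, 152, 158, 160, 162, 169, 192, 215, 222, 221, 221, 221, 220, 220, 220, 220, 220, 220, 220, 220, 220, 220, 210, 182, 146, 130, 128, 128, 128, 128, 127, 127, 126, 126, 125, 125, 125, 124, 124, 123, 121, 120, 122, 123, 122, 121, 120, 119, 118, 118, 118, 118, 119, 119, 118, 118, 118, 116, 116, 116, 116, 115, 114, 114, 114, 114, 113, 114, 114, 115, 115, 115, 116, 116, 117, 117, 116, 116, 115, 115, 115, 115, 116, 116, 114, 123, 151, 167, 153, 129, 127, 145, 170, 191, 197, 198, 200, 199, 197, 198, 198, 197, 196, 197, 196, 195, 196]
0 0.7919 10 0.7831 20 0.7742 30 0.7651 40 0.7559 50 0.7466 60 0.7372 70 0.7276 80 0.7178 90 0.708 100 0.698 110 0.6878 120 0.6775
```

```bash
python3 - <<'E'
from h import *
def brass(f,z,A=None):
    im,k=load(f); h=cv2.cvtColor(im,cv2.COLOR_RGB2HSV)
    m=((h[...,0]>10)&(h[...,0]<30)&(h[...,1]>70)&(h[...,2]>60)).astype(np.uint8); m[205:]=0
    n,l,st,ce=cv2.connectedComponentsWithStats(m)
    for i in range(1,n):
        if st[i,4]>60:
            lo=ray(k,ce[i][0],st[i,1],z)[0]; hi=ray(k,ce[i][0],st[i,1]+st[i,3],z)[0]
            print(f,st[i].tolist(),ray(k,*ce[i],z).round(4),round(lo,4),round(hi,4))
brass('w7',.065); brass('w11',.065); brass('w15',.105); brass('w14',.105); brass('w16',.105)
E
```

```text
w7 [257, 86, 19, 15, 254] [0.4375 0.2255 0.065 ] 0.4315 0.4448
w7 [255, 114, 15, 14, 183] [0.4625 0.2217 0.065 ] 0.4565 0.4695
w11 [258, 80, 16, 13, 187] [0.5906 0.2938 0.065 ] 0.5846 0.5975
w11 [259, 106, 12, 12, 139] [0.6162 0.2928 0.065 ] 0.6107 0.6231
w11 [201, 170, 20, 16, 145] [0.6873 0.2336 0.065 ] 0.6796 0.6978
w15 [247, 40, 20, 14, 274] [ 0.7397 -0.0039  0.105 ] 0.7448 0.7339
w15 [248, 71, 17, 18, 270] [ 0.7136 -0.0044  0.105 ] 0.7203 0.7056
w15 [42, 83, 31, 23, 350] [0.6972 0.1695 0.105 ] 0.7062 0.6869
w14 [246, 38, 20, 15, 273] [ 0.6836 -0.1069  0.105 ] 0.6865 0.6804
w14 [248, 69, 16, 18, 264] [ 0.6697 -0.0844  0.105 ] 0.6735 0.6658
```

```bash
python3 -c "
from h import *
to(.6245,-.0085,.2361,-118.6)"
```

```text
row [0.3201, -0.5761, 0.085, 0.0016, 0.0001, 2.0475]
```

Call:
{"name": "carry_out", "arguments": {
  "rows": [
    [0.02,-0.04,0,0,0,0.17],
    [0.04,-0.08,0,0,0,0.34],
    [0.065,-0.12,0,0,0,0.51],
    [0.09,-0.16,0,0,0,0.68],
    [0.115,-0.2,0,0,0,0.85],
    [0.14,-0.245,0,0,0,1.02],
    [0.165,-0.29,0,0,0,1.19],
    [0.19,-0.335,0,0,0,1.36]
  ]
}}

```text
clock: 53.72
tool_pos: [0.4908, -0.2396, 0.323]
orientation: [-180.0, -0.0, -79.4]
force: [1.0, -1.3, 0.9]
opening: 0.057
gripper_force: 0.0
```

```bash
python3 -c "
from h import *
to(.6245,-.0085,.2361,-118.6)"
```

```text
row [-0.2025, -0.1739, 0.0869, -0.0005, 0.0002, 0.6842]
```

Call:
{"name": "carry_out", "arguments": {
  "rows": [
    [-0.04,-0.035,0,0,0,0.15],
    [-0.08,-0.07,0.01,0,0,0.3],
    [-0.12,-0.105,0.03,0,0,0.45],
    [-0.16,-0.14,0.05,0,0,0.6],
    [-0.2025,-0.174,0.07,0,0,0.684],
    [-0.2025,-0.174,0.087,0,0,0.684],
    [-0.2025,-0.174,0.087,0,0,0.684],
    [-0.2025,-0.174,0.087,0,0,0.684]
  ]
}}

```text
clock: 54.72
tool_pos: [0.6226, -0.0104, 0.2368]
orientation: [-179.9, 0.0, -118.3]
force: [-0.2, -1.1, -0.4]
opening: 0.0574
gripper_force: 0.0
```

```bash
python3 - <<'E'
from h import *
o=telemetry.get_obs(); print(o['clock'],o['tool_pos'],o['orientation'])
shot('wrist','w17')
A=np.array([.6235,-.008])
for f,a in(('w15',1.5),('w17',-118.5)):
    im,k=load(f); h=cv2.cvtColor(im,cv2.COLOR_RGB2HSV)
    m=((h[...,0]>10)&(h[...,0]<30)&(h[...,1]>70)&(h[...,2]>60)).astype(np.uint8); m[205:]=0
    n,l,st,ce=cv2.connectedComponentsWithStats(m)
    for i in range(1,n):
        p=ray(k,*ce[i],.105)[:2]-A
        if st[i,4]>60: print(f,st[i].tolist(),np.hypot(*p).round(4),np.degrees(np.arctan2(p[1],p[0])).round(2))
    # radial profile along a line 26 mm aside of the radius, at sole-top height
    e=np.array([np.cos(np.radians(a)),np.sin(np.radians(a))]); nrm=np.array([-e[1],e[0]]); g=cv2.cvtColor(im,cv2.COLOR_RGB2GRAY)
    for s in(.019,-.019):
        R=np.arange(.056,.16,.002); print(s,[(int(1000*r),int(g[int(round(v)),int(round(u))])) for r in R for u,v in [proj(k,[*(A+r*e+s*nrm),.048])] if 0<=v<205][:4+60:1])
E
```

```text
54.725 [ 0.62258498 -0.01042059  0.23681968] [-1.79942981e+02  2.48180293e-02 -1.18317508e+02]
w15 [247, 40, 20, 14, 274] 0.1162 2.04
w15 [248, 71, 17, 18, 270] 0.0902 2.28
w15 [42, 83, 31, 23, 350] 0.1921 67.45
0.019 [(56, 107), (58, 111), (60, 101), (62, 123), (64, 143), (66, 138), (68, 137), (70, 137), (72, 130), (74, 171), (76, 221), (78, 220), (80, 177), (82, 165), (84, 166), (86, 148), (88, 134), (90, 195), (92, 207), (94, 198), (96, 143), (98, 138), (100, 141), (102, 103), (104, 70), (106, 109), (108, 114), (110, 115), (112, 115), (114, 115), (116, 110), (118, 162), (120, 225), (122, 227), (124, 226), (126, 224), (128, 220), (130, 218), (132, 157), (134, 112), (136, 113), (138, 162), (140, 206), (142, 202), (144, 181), (146, 168), (148, 155), (150, 150), (152, 136), (154, 136), (156, 135), (158, 135)]
-0.019 [(56, 119), (58, 112), (60, 103), (62, 125), (64, 192), (66, 202), (68, 202), (70, 202), (72, 165), (74, 207), (76, 226), (78, 226), (80, 226), (82, 227), (84, 223), (86, 205), (88, 165), (90, 196), (92, 208), (94, 207), (96, 207), (98, 208), (100, 207), (102, 150), (104, 
[... 965 characters left out ...]
 (144, 151), (146, 178), (148, 155), (150, 155), (152, 117), (154, 95), (156, 100), (158, 67)]
-0.019 [(56, 100), (58, 97), (60, 94), (62, 87), (64, 110), (66, 129), (68, 130), (70, 129), (72, 122), (74, 156), (76, 180), (78, 135), (80, 131), (82, 131), (84, 130), (86, 132), (88, 122), (90, 165), (92, 194), (94, 138), (96, 133), (98, 133), (100, 133), (102, 121), (104, 81), (106, 103), (108, 108), (110, 111), (112, 111), (114, 109), (116, 106), (118, 121), (120, 148), (122, 178), (124, 220), (126, 209), (128, 206), (130, 194), (132, 120), (134, 107), (136, 111), (138, 121), (140, 203), (142, 194), (144, 186), (146, 128), (148, 139), (150, 147), (152, 139), (154, 177), (156, 197), (158, 202)]
```

Both pallets sit at the same radius (103 to 104 mm as measured, sole from about 64 to 144 mm), so both are home. Handing in.

```bash
python3 -c "
from h import *
print(workorder.close_job())"
```

```text
the job is handed in; nothing more can be done
None
```

The job is handed in: I found two pallets on the bench, and both are home in their own shoes. One is in line with the deburring cone, the brake lever holds at about 0.90 rad (fourth notch), and the ball valve and gauge were not disturbed.

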